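# Load the dish incubator and gauge its door gap

### The job

Pull the incubator's door down flat, put every petri dish inside, each lid up in a bay of its own and fully behind the door line, and push the door fully shut again. Then check the door gap: slide the blade of the gauge into the upright gap between the shut door and the right-hand side wall, in from that side up to the handle block, hold it there for a second, pull it out and lay it back on the middle of its mat, right way up as it lay. Leave the other things on the desk where they are.

Things in the scene. Friction and masses are not known exactly. Their poses are not given: they have to be found in the camera images.
- incubator: Low white bench incubator, fixed, 95 deep x 262 wide x 105 mm high, drop-down door in front. Origin: centre of its underside; x to its back, y to its left seen from the robot, z up (may be turned a little). In its frame: 28 mm side walls, front faces at x = -50 mm; sill to x = -57; chamber floor z = 44, back wall x = +25; roof from x = -35 back, underside z = 94, top z = 105.
- bay_mid (a point): On the floor of the middle bay: incubator x = -10, y = 0, z = 44 mm. Bays are 65 mm wide, parted by two rails 18 mm high, 4 mm thick, at y = -35 and +35, from x = -35 back. A dish is in when its centre is at x over -30 (farthest back: -5).
- bay_left (a point): The same point of the left bay, incubator y = +68 mm.
- bay_right (a point): The same point of the right bay, incubator y = -68 mm.
- door (a joint): Door angle: 0 shut (upright), 1.571 fully down, its inner face then a loading shelf 1 mm above the chamber floor. Friction hinge: stays where left; takes 1 to 2.5 N at the bar. Door 12 mm thick, 262 wide, top edge 75 mm from the hinge line. Shut, its inner face is at incubator x = -57 mm, leaving a 7 mm gap before the side walls.
- door_bar (a point): Middle of the door's steel pull bar, a 10 mm round bar 130 mm long, parallel to the incubator's y, 34 mm beyond the door's top edge on two end posts; it points up when the door is shut (bar at z = 154 mm) and ahead to the robot when it is down (z = 39 mm).
- door_hinge (a point): Middle of the door's hinge line (along incubator y), at incubator x = -57, z = 45 mm. The bar goes round it at radius 109 mm, 6 mm on the outer side of the line from hinge to inner door edge.
- gap_mouth (a point): Middle of the mouth of the gap to be gauged, on the incubator's right-hand outer side (incubator x = -53.5, y = -131, z = 78 mm). Gap 7 mm wide along incubator x, open from z = 45 to 105 mm, 28 mm deep along +y (the wall's thickness).
- gauge: Gap gauge, 0.15 kg: an aluminium handle block 70 x 18 mm (its x, y), top at 36 mm, on a flat foot 70 x 44 x 5 mm, with a flat steel blade standing on edge, 3 mm thick, 24 high, that sticks 28 mm out of the +x end at mid height (18 mm up). Origin: centre of the foot's underside. Grasp the block across its 18 mm from above. The block's +x end is the stop when the blade is fully in.
- gauge_tip (a point): Middle of the end of the gauge's blade, 63 mm from the gauge's origin along its x, 18 mm up; its axes are the gauge's.
- mat: Black rubber mat, 120 x 180 x 3 mm (x, y, z), fixed on the desk; the gauge lies on it. Origin: centre of its underside.
- jar: White objective canister with black cap, 45 mm wide, 63 high; leave alone.
- timer: White desk timer, 62 x 62 x 18 mm; leave alone.
- cube: Black filter cube, 36 x 38 x 37 mm; leave alone.
- pen: Black marker, 138 mm long, 12 thick, along its y; leave alone.
- dish_1: A closed petri dish, 60 mm across, 14 mm high, 14 g, amber (all alike; one may be absent). Origin: centre of its underside, z up through the lid. Base 54 mm across, the lid's skirt 60 mm from 5 mm up. Grasp across the diameter.
- dish_2: A closed petri dish, 60 mm across, 14 mm high, 14 g, amber (all alike; one may be absent). Origin: centre of its underside, z up through the lid. Base 54 mm across, the lid's skirt 60 mm from 5 mm up. Grasp across the diameter.
- dish_3: A closed petri dish, 60 mm across, 14 mm high, 14 g, amber (all alike; one may be absent). Origin: centre of its underside, z up through the lid. Base 54 mm across, the lid's skirt 60 mm from 5 mm up. Grasp across the diameter.
Not all that is in view belongs to the job. Leave any green or purple look-alike of the dish_1 alone.

How it is judged:
On the way, in this order (a step that is already met when the one before it is completed fails the run):
1. The door is pulled down flat (angle over 1.45) (value of joint door above 1.45 rad), for 0.2 s.
2. With the door down, every dish stands in the chamber: centre at incubator x over -30 mm, on the floor, lid up (x of each of dish_1, dish_2, dish_3 in the frame of incubator above -0.03 m and z of dish_1 in the frame of incubator between 0.036 and 0.056 m and y of dish_1 in the frame of incubator between -0.105 and 0.105 m and angle between each of dish_1, dish_2, dish_3's own z axis and vertical below 0.2 rad and linear speed of each of dish_1, dish_2, dish_3 below 0.03 m/s and z of dish_2 in the frame of incubator between 0.036 and 0.056 m and y of dish_2 in the frame of incubator between -0.105 and 0.105 m and z of dish_3 in the frame of incubator between 0.036 and 0.056 m and y of dish_3 in the frame of incubator between -0.105 and 0.105 m and value of joint door above 1.2 rad), for 0.3 s.
3. The door is pushed shut (angle under 0.05), dishes inside (value of joint door below 0.05 rad and x of each of dish_1, dish_2, dish_3 in the frame of incubator above -0.03 m and z of dish_1 in the frame of incubator between 0.036 and 0.056 m and y of dish_1 in the frame of incubator between -0.105 and 0.105 m and angle between each of dish_1, dish_2, dish_3's own z axis and vertical below 0.2 rad and linear speed of each of dish_1, dish_2, dish_3 below 0.03 m/s and z of dish_2 in the frame of incubator between 0.036 and 0.056 m and y of dish_2 in the frame of incubator between -0.105 and 0.105 m and z of dish_3 in the frame of incubator between 0.036 and 0.056 m and y of dish_3 in the frame of incubator between -0.105 and 0.105 m), for 0.3 s.
4. The gauge blade stands in the right-hand gap of the shut door, its tip at least 23 of 28 mm deep, for half a second (y of gauge_tip in the frame of incubator between -0.108 and -0.09 m and x of gauge_tip in the frame of incubator between -0.058 and -0.049 m and z of gauge_tip in the frame of incubator between 0.05 and 0.1 m and angle between the x axis of gauge and the y axis of incubator, either way round below 0.2 rad and value of joint door below 0.07 rad), for 0.5 s.
At the end, for the whole second after the job is handed in: Every dish in the chamber, side by side, lid up (tilt under 0.2), centre at incubator x over -30 mm; door shut (angle under 0.05); gauge at rest, upright on its mat (origin within 45 mm along the mat's x and 55 mm along its y of the mat's centre, tilt under 0.15) (all of step 3 and horizontal distance between dish_1 and dish_2 above 0.055 m and horizontal distance between each of dish_1, dish_2 and dish_3 above 0.055 m and x of gauge in the frame of mat between -0.045 and 0.045 m and y of gauge in the frame of mat between -0.055 and 0.055 m and height (world z) of gauge below 0.008 m and angle between gauge's own z axis and vertical below 0.15 rad and linear speed of gauge below 0.03 m/s); the robot touches nothing.
It fails at once if A bystander (jar) is pushed more than 30 mm away (distance of jar from where it was at the start of the episode above 0.03 m).
It fails at once if A bystander (timer) is pushed more than 30 mm away (distance of timer from where it was at the start of the episode above 0.03 m).
It fails at once if A bystander (cube) is pushed more than 30 mm away (distance of cube from where it was at the start of the episode above 0.03 m).
It fails at once if A bystander (pen) is pushed more than 30 mm away (distance of pen from where it was at the start of the episode above 0.03 m).
Of dish_1, dish_2, dish_3 only 2 to 3 are there at a start; the rules pass over those that are not, and their reading is None.
At some moment in a run one of dish_1, dish_2, dish_3, gauge may be knocked a few centimetres aside while the robot is not near it.
Once in a run the grip may slacken for a moment while it holds something.
It also fails if it takes over 210 s, if anything falls off the work surface, if the arm or the gripper's body presses on something with over 40 N, if the wrist force passes 120 N, or if a joint passes its speed limit or range.

### The arm

A 7-joint arm with a two-finger parallel gripper is mounted at the origin on a cart in front of the work surface, level with it; the furniture and walls round the work are solid. World frame = base frame: x ahead of the robot, y to its left, z up, the work surface at z = 0. Lengths are in m, angles in rad, forces in N, time in s.
With the tool pointing down it reaches from about 0.425 to 0.925 m from the base axis. Payload 6.8 kg.
Tool frame: the origin (TCP) lies midway between the tips of the shut fingers; the grasp point (between the pads) lies 19 mm behind it; z points along the fingers, y is the line along which they close (so a half turn about z gives the same grasp; the last joint's range is limited). The gripper opens to 85 mm and grips with 20 to 120 N. Pads are 22 mm wide; open, the fingers measure 114 mm over their backs; the gripper's body (76 mm by 85 mm) begins 54 mm behind the grasp point. The pads swing forward as they close: fully open they stand 13 mm farther back than shut.
Start: joints at [1.165, 0.477, 0.022, 1.555, -0.011, 1.109, -0.083], TCP at [0.198, -0.645, 0.231] pointing down, gripper open.
Joint ranges: [-2.96, 2.96], [-0.34, 2.1], [-1.41, 1.46], [0.24, 2.44], [-1.37, 4.51], [0.17, 1.92], [-2.96, 2.96]. Speed limits (rad/s): [2.39, 2.39, 3.14, 3.14, 3.14, 3.14, 3.14].

### API

Orientations are given as a rotation vector (axis times angle).
In Python, from bench import get_obs, grab_frame, camera_params, r gives the robot as it stands.
- The arm moves only by the shell command python3 -m jog 'ROWS' [FORCE]. ROWS is JSON, a list of rows, each an object of numbers: "rx", "ry", "rz": the turn, a rotation vector about the world's x, y, z scaled (see below); "x", "y", "z": the shift along the world's x, y, z scaled (see below); "jaw": the opening, from -1 (shut) to 1 (fully open). In form: [{"rx": .., "ry": .., "rz": .., "x": .., "y": .., "z": .., "jaw": ..}, ...]. A call has 1 to 8 rows; each row shifts and turns the commanded pose from where the row before left it; what a row does not reach is not made up. The controller multiplies each number of a shift by 60 mm and each number of a turn by 10 degrees. A row lasts 1/8 s, in which the tool goes at most 62.5 mm and 10.7 degrees, less where a joint would pass 70% of its speed; a pose out of reach is approached as far as the arm can. A call with a number of a shift or a turn outside -1 to 1 is refused whole. A call with a gripper value outside its range is refused whole. The fingers move at their own pace and stop on an object; FORCE is the grip in N (left out, the last holds). Time passes only in rows, so rows that do not move let the fingers close. It gives the time, the measured TCP pose, the force, the opening and the grip force at its end, in the units of the state.
- get_obs(): the state, without advancing time (a new reading comes with each control period).
- grab_frame(name): name is "scene" or "top" or "wrist"; returns the picture (384x512x3 uint8, red, green, blue); there is no depth.
- camera_params(name): a dict with "fx", "fy", "cx", "cy" (pixels), "R" (3x3) and "t" (3): a world point X has camera coordinates R X + t. Camera axes: x right, y down, z forward; pixel columns grow to the right and rows downward; lengths in m; the calibration is good to about 2 mm. A picture is of the moment at which its call begins: read the wrist's pose just before it. camera_params takes no time and is no camera call; for the wrist camera it gives the pose at the moment of the call.
- r.hand_in(): hands the job in; it is judged then, once.
The state is a dict: "clock": time; "joints": joint angles; "qvel": joint speeds; "tau": joint torques, N m; "tcp_pos": TCP position; "orientation": TCP orientation; "contact_force": force on the tool from outside, world axes, zero at the start; "moment": the same for the moment, N m; "grip_width": finger opening in m; "gripper_force": force on a finger pad.
Only numpy, scipy, OpenCV 4.12 (cv2) and the standard library are available. Lean on these libraries where they do the work, as an engineer would, in place of code of your own. Each camera call takes 0.05 s, during which the arm holds its last target. There are 200 camera calls.

## Working session

There is one attempt and no reset: what is moved stays moved. The work goes in short steps, Python scripts to look and compute and a shell command to move; the robot and the scene stay as the last step left them, time stands still between calls to the robot, and variables do not carry over. Pictures are saved under pics/ and viewed, at most 14 in all, crops included, and the job is handed in when it is done.

```bash
ls; mkdir -p pics; cat > h.py <<'E'
import numpy as np, cv2
from bench import get_obs, grab_frame, camera_params, r
def snap(n,fn):
    P=camera_params(n); f=np.asarray(grab_frame(n)); cv2.imwrite('pics/%s.png'%fn,f[:,:,::-1]); np.savez('pics/%s.npz'%fn,**{k:np.array(P[k]) for k in P if k in('fx','fy','cx','cy','R','t')}); return f,P
def ray(P,u,v):
    R=np.array(P['R']);t=np.array(P['t']); d=R.T@np.array([(u-P['cx'])/P['fx'],(v-P['cy'])/P['fy'],1]); return -R.T@t,d
def onz(P,u,v,z):
    o,d=ray(P,u,v); return o+d*(z-o[2])/d[2]
def proj(P,X):
    c=np.array(P['R'])@np.array(X)+np.array(P['t']); return np.array([P['fx']*c[0]/c[2]+P['cx'],P['fy']*c[1]/c[2]+P['cy']])
def load(fn):
    return cv2.imread('pics/%s.png'%fn)[:,:,::-1],dict(np.load('pics/%s.npz'%fn))
E
python3 - <<'E'
from h import *
for n in('top','scene'):
    f,P=snap(n,n+'0'); print(n,np.round(-np.array(P['R']).T@P['t'],3),P['fx'])
a=cv2.imread('pics/top0.png');cv2.imwrite('pics/top0b.png',cv2.resize(a,(800,600),interpolation=cv2.INTER_CUBIC))
o=get_obs();print(o)
E
```

```text
pics
top [0.305 0.033 1.51 ] 411.98576654895294
scene [ 0.092 -0.761  1.156] 357.5894554011348
{'clock': 0.1, 'joints': array([ 1.1649179 ,  0.47771966,  0.02235252,  1.55637936, -0.01149142,
        1.10932949, -0.08309549]), 'qvel': array([-5.98975334e-06, -7.39666351e-05, -8.44969199e-04, -3.40040777e-03,
        1.24996491e-03, -4.02121240e-03, -6.72689372e-04]), 'tau': array([ 4.81658863e-03, -5.97759640e+01,  1.61373328e+00, -2.81955689e+01,
        1.28504485e-02,  5.02925541e-03,  2.22409142e-05]), 'tcp_pos': array([ 0.19785803, -0.64476594,  0.23041036]), 'orientation': array([-3.10518657e+00, -4.65806317e-01,  6.09297587e-04]), 'contact_force': array([-0.70730912,  0.05520583,  0.04392526]), 'moment': array([-0.05728155, -0.01477694,  0.01734387]), 'gripper_force': 0.0, 'grip_width': 0.08533542270326197}
```

View pics/top0b.png

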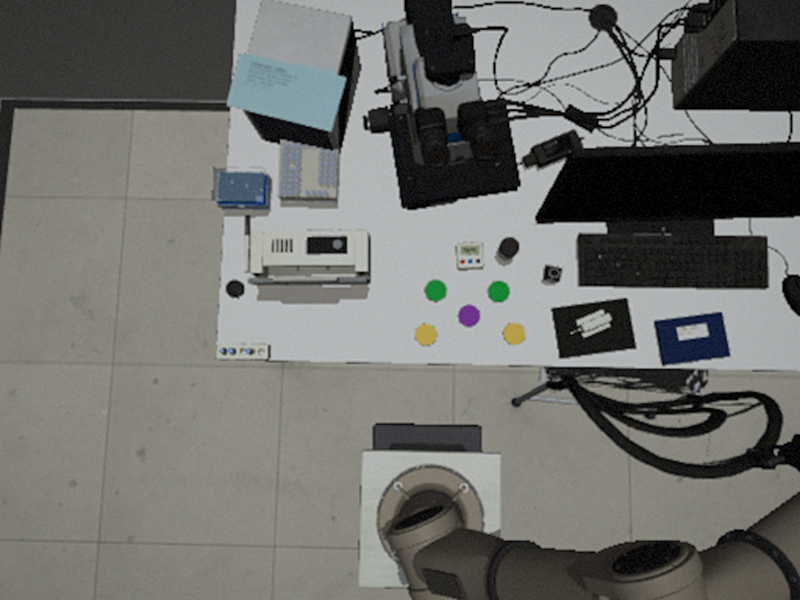

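View pics/scene0.png

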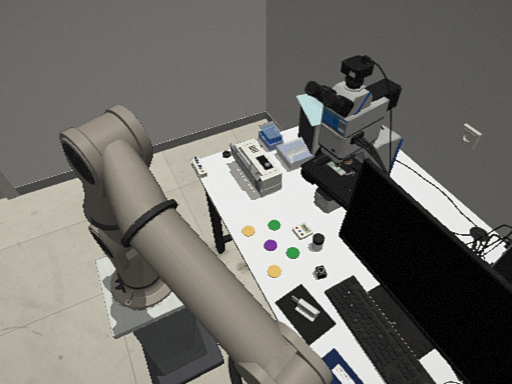

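Top view (800 px scale): incubator at (310,257) with the door bar at about (310,283); amber discs at (426,335) and (514,334); green at (435,291) and (498,292); purple at (469,316); gauge on its mat at (593,325). The pen is the black bar at (248,232), and the timer, jar and cube are at (469,256), (509,247) and (552,273). The two amber discs fit the dish description. The scene view agrees and shows no third amber disc.

```bash
cat > m.py <<'E'
from h import *
def amber(f):
    h=cv2.cvtColor(np.ascontiguousarray(f),cv2.COLOR_RGB2HSV); return cv2.inRange(h,(14,90,100),(32,255,255))
def blobs(m,amin=15):
    n,l,s,c=cv2.connectedComponentsWithStats(m); return [(c[i],s[i][4]) for i in range(1,n) if s[i][4]>=amin]
E
python3 - <<'E'
from m import *
f,P=load('top0')
for c,a in blobs(amber(f)): print('amber',c,a,onz(P,*c,.012))
for n,u,v,z in [('mat',593,328,.003),('gauge',593,323,.03),('jar',509,247,.06),('timer',469,256,.018),('cube',552,273,.037),('incFL',250,277,.105),('incFR',369,280,.105),('incBL',251,231,.105),('incBR',369,232,.105),('barL',250,280,.154),('barR',367,281,.154),('penT',248,216,.01),('penB',248,272,.01),('g',435,291,.012),('g2',498,292,.012),('p',469,316,.012),('blk',235,289,.02),('edge',500,363,0)]:
    print(n,np.round(onz(P,u*.64,v*.64,z),3))
g=cv2.cvtColor(f,cv2.COLOR_RGB2BGR)
c=np.hstack([cv2.resize(g[135:190,140:245],None,fx=4,fy=4,interpolation=2),cv2.resize(g[135:190,260:350],None,fx=4,fy=4,interpolation=2)])
d=cv2.resize(g[180:240,250:425],(780,267),interpolation=2)
c=c[:, :780]; cv2.imwrite('pics/c0.png',np.vstack([c,d[:,:c.shape[1]]]))
E
```

```text
amber [328.80555556 213.08333333] 144 [ 0.42587855 -0.18797672  0.012     ]
amber [272.07801418 213.86524823] 141 [0.41927091 0.01790545 0.012     ]
mat [ 0.442 -0.374  0.003]
gauge [ 0.451 -0.367  0.03 ]
jar [ 0.619 -0.17   0.06 ]
timer [ 0.605 -0.082  0.018]
cube [ 0.564 -0.273  0.037]
incFL [0.532 0.409 0.105]
incFR [0.53  0.145 0.105]
incBL [0.637 0.413 0.105]
incBR [0.638 0.148 0.105]
barL [0.518 0.396 0.154]
barR [0.52  0.145 0.154]
penT [0.696 0.447 0.01 ]
penB [0.559 0.44  0.01 ]
g [ 0.521 -0.004  0.012]
g2 [ 0.521 -0.151  0.012]
p [ 0.464 -0.084  0.012]
blk [0.517 0.466 0.02 ]
edge [ 0.356 -0.158  0.   ]
```

View pics/c0.png

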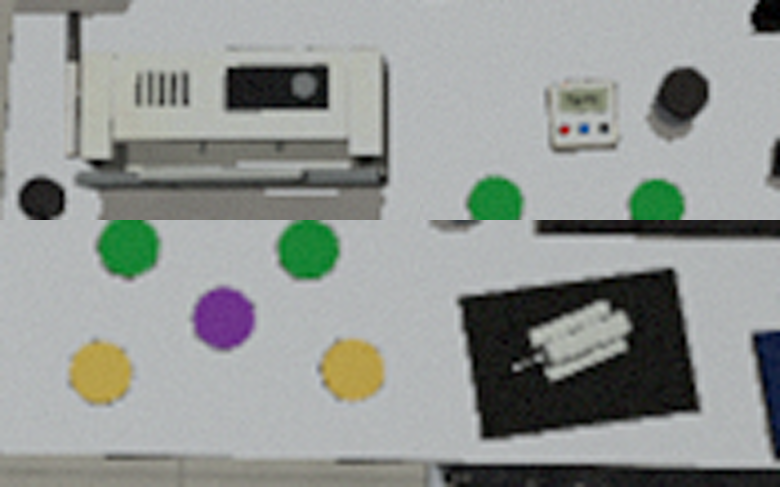

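```bash
python3 -m jog '[{"x":0.6,"y":0.65,"z":0.3,"rz":-0.245},{"x":0.6,"y":0.65,"z":0.3,"rz":-0.245},{"x":0.6,"y":0.65,"z":0.3,"rz":-0.245},{"x":0.6,"y":0.65,"z":0.3,"rz":-0.245},{"x":0.6,"y":0.65,"z":0.3,"rz":-0.245},{"x":0.6,"y":0.65,"z":0.3,"rz":-0.245},{"x":0.6,"y":0.65,"z":0.3,"rz":-0.245},{}]'
python3 - <<'E'
from h import *
f,P=snap('wrist','w1'); print(np.round(np.array(P['R']),2),-np.array(P['R']).T@P['t'],P['fx'],get_obs()['tcp_pos'])
E
```

```text
[[ 0.29 -0.96 -0.  ]
 [-0.91 -0.28  0.32]
 [-0.31 -0.09 -0.95]] [ 0.27755405 -0.62092913  0.37217555] 324.7524972400585 [ 0.19790907 -0.64485853  0.23053765]validation failed for argument at $[0]...
```

View pics/w1.png

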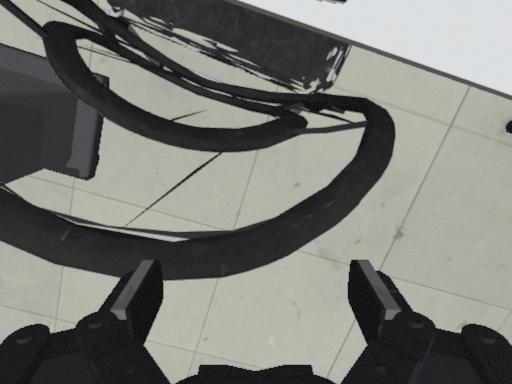

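The picture shows only floor and hoses (the arm did not move); I'll give every key in each row.

```bash
python3 -m jog '[{"rx":0,"ry":0,"rz":-0.245,"x":0.6,"y":0.65,"z":0.3,"jaw":1},{"rx":0,"ry":0,"rz":-0.245,"x":0.6,"y":0.65,"z":0.3,"jaw":1},{"rx":0,"ry":0,"rz":-0.245,"x":0.6,"y":0.65,"z":0.3,"jaw":1},{"rx":0,"ry":0,"rz":-0.245,"x":0.6,"y":0.65,"z":0.3,"jaw":1},{"rx":0,"ry":0,"rz":-0.245,"x":0.6,"y":0.65,"z":0.3,"jaw":1},{"rx":0,"ry":0,"rz":-0.245,"x":0.6,"y":0.65,"z":0.3,"jaw":1},{"rx":0,"ry":0,"rz":-0.245,"x":0.6,"y":0.65,"z":0.3,"jaw":1},{"rx":0,"ry":0,"rz":0,"x":0,"y":0,"z":0,"jaw":1}]'
python3 - <<'E'
from m import *
f,P=snap('wrist','w1'); print(np.round(np.array(P['R']),2),-np.array(P['R']).T@P['t'],get_obs()['tcp_pos'])
for c,a in blobs(amber(f)): print('amber',c,a,onz(P,*c,.012))
E
```

```text
clock: 1.15
tcp_pos: [0.4544, -0.3678, 0.3587]
orientation: [-3.141, -0.011, -0.006]
contact_force: [-0.3, -0.8, 1.2]
grip_width: 0.0852
gripper_force: 0.0
[[ 0.01 -1.    0.  ]
 [-0.95 -0.01  0.32]
 [-0.32 -0.   -0.95]] [ 0.53712938 -0.36750931  0.50077496] [ 0.45175343 -0.37043451  0.3577248 ]
amber [141.08262454 162.25516403] 823 [ 0.42669243 -0.19342197  0.012     ]
amber [ 11.85654008 165.48241913] 711 [0.42030281 0.00594982 0.012     ]
```

View pics/w1.png

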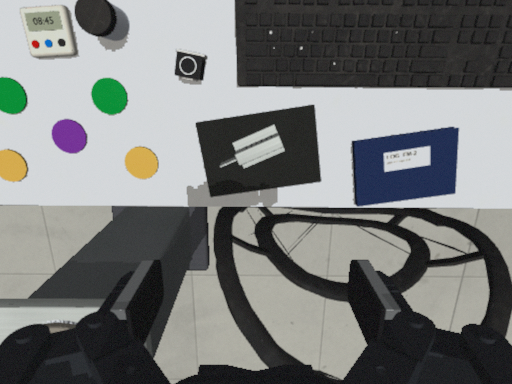

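Mat corners are near (197,122), (313,106), (320,182) and (209,195); the gauge body is at (258,147) with its blade tip at (222,164); the dish is at (141,162). Now over to the incubator.

```bash
python3 -m jog '[{"rx":0,"ry":0,"rz":0,"x":0,"y":1,"z":0,"jaw":1},{"rx":0,"ry":0,"rz":0,"x":0,"y":1,"z":0,"jaw":1},{"rx":0,"ry":0,"rz":0,"x":0,"y":1,"z":0,"jaw":1},{"rx":0,"ry":0,"rz":0,"x":0,"y":1,"z":0,"jaw":1},{"rx":0,"ry":0,"rz":0,"x":0,"y":1,"z":0,"jaw":1},{"rx":0,"ry":0,"rz":0,"x":0,"y":1,"z":0,"jaw":1},{"rx":0,"ry":0,"rz":0,"x":0,"y":1,"z":0,"jaw":1},{"rx":0,"ry":0,"rz":0,"x":0,"y":1,"z":0,"jaw":1}]'
python3 -m jog '[{"rx":0,"ry":0,"rz":0,"x":0,"y":1,"z":0,"jaw":1},{"rx":0,"ry":0,"rz":0,"x":0,"y":1,"z":0,"jaw":1},{"rx":0,"ry":0,"rz":0,"x":0,"y":0.5,"z":0,"jaw":1},{"rx":0,"ry":0,"rz":0,"x":0,"y":0,"z":0,"jaw":1},{"rx":0,"ry":0,"rz":0,"x":0,"y":0,"z":0,"jaw":1},{"rx":0,"ry":0,"rz":0,"x":0,"y":0,"z":0,"jaw":1}]'
python3 - <<'E'
from m import *
f,P=snap('wrist','w2'); print(-np.array(P['R']).T@P['t'],get_obs()['tcp_pos'])
for c,a in blobs(amber(f)): print('amber',c,a,onz(P,*c,.012))
cv2.imwrite('pics/w2b.png',cv2.resize(f[:300,:,::-1],(800,469),interpolation=2))
E
```

```text
clock: 2.2
tcp_pos: [0.4499, 0.1076, 0.3569]
orientation: [3.141, -0.007, -0.0]
contact_force: [2.3, -0.8, -0.5]
grip_width: 0.086
gripper_force: 0.0
clock: 2.95
tcp_pos: [0.4507, 0.2557, 0.3571]
orientation: [3.141, -0.007, -0.0]
contact_force: [0.2, -0.2, -0.1]
grip_width: 0.0854
gripper_force: 0.0
[0.53393198 0.25524339 0.49885113] [0.45063303 0.25600211 0.35724189]
amber [408.09443099 163.24455206] 826 [0.42040117 0.02069945 0.012     ]
```

View pics/w2b.png

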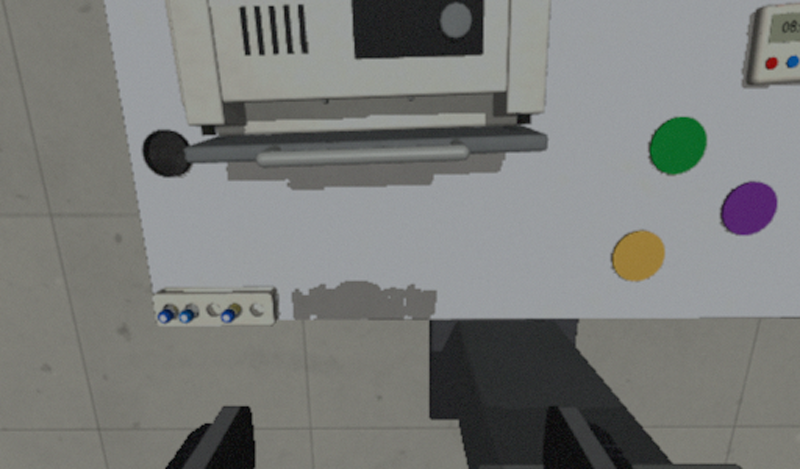

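Bar ends are at (258,158) and (468,152) on the 800 px scale. Wall front-top corners: left outer (190,125), inner (222,125); right inner (509,112), outer (545,112). Door top edge runs (186,150) to (547,140).

```bash
python3 - <<'E'
from h import *
f,P=load('w2'); s=1/1.5625
for n,u,v,z in [('barL',258,158,.154),('barR',468,152,.154),('WLo',190,125,.105),('WRo',545,112,.105),('WLi',222,125,.105),('WRi',509,112,.105),('doorL_outer',186,157,.12),('doorR_outer',547,147,.12)]:
    print(n,np.round(onz(P,u*s,v*s,z),4))
b=f[130:165,:]
g=cv2.cvtColor(f,cv2.COLOR_RGB2GRAY)
for u in (180,230,280,295): print(u,g[55:112,u])
E
```

```text
barL [0.5196 0.3465 0.154 ]
barR [0.5227 0.2096 0.154 ]
WLo [0.541 0.407 0.105]
WRo [0.5485 0.1483 0.105 ]
WLi [0.5409 0.3836 0.105 ]
WRi [0.5487 0.1744 0.105 ]
doorL_outer [0.5192 0.407  0.12  ]
doorR_outer [0.5247 0.1489 0.12  ]
180 [155 152 153 153 153 153 153 142 107  75  88  95  95  96  96  96  95  93
  95  95  96 121 151 152 151 153 153 151 142 109  73  51  51  49  47  52
  59  80  91  93  87  93 113 121 131 140 139 124 116 106  86  87 100 104
 102  99 102]
230 [155 156 154 157 155 151 120  88  87 100  98  98 100 100 100  97  99 100
  98 101 126 157 156 155 155 155 149 125  88  55  46  51  51  48  55  74
  90  88  92  97 109 120 129 140 142 133 119 108  95  83  90 102 102 100
 102 102 102]
280 [154 156 154 151 127  91  79  97  96  96  98  96  96  97  95  97  96 108
 138 155 153 154 155 155 150 127  96  47  50  50  47  50  50  69  85  91
  88  88  99 122 130 140 147 137 119 107  98  83  88 100 100 101 101 103
 102 103 127]
295 [157 156 156 144 103  72  95  96  95  94  94  96  94  99  97  93  92 123
 154 152 154 155 155 154 145 108  61  50  50  51  50  50  62  81  88  81
  73  87 112 122 131 143 145 125 114 105  87  85 104 104 104 105 102 104
 103 102 126]
```

```bash
python3 -m jog '[{"rx":0,"ry":0,"rz":-0.98,"x":0.13,"y":0.04,"z":0,"jaw":1},{"rx":0,"ry":0,"rz":-0.98,"x":0.13,"y":0.04,"z":0,"jaw":1},{"rx":0,"ry":0,"rz":-0.98,"x":0.13,"y":0.04,"z":0,"jaw":1},{"rx":0,"ry":0,"rz":-0.98,"x":0.13,"y":0.04,"z":0,"jaw":1},{"rx":0,"ry":0,"rz":-0.98,"x":0.13,"y":0.04,"z":0,"jaw":1},{"rx":0,"ry":0,"rz":-0.98,"x":0.13,"y":0.04,"z":0,"jaw":1},{"rx":0,"ry":0,"rz":-0.98,"x":0.13,"y":0.04,"z":0,"jaw":1},{"rx":0,"ry":0,"rz":-0.98,"x":0.13,"y":0.04,"z":0,"jaw":1}]'
python3 -m jog '[{"rx":0,"ry":0,"rz":-0.98,"x":0.13,"y":0.04,"z":-0.6,"jaw":1},{"rx":0,"ry":0,"rz":0,"x":0,"y":0,"z":-0.6,"jaw":1},{"rx":0,"ry":0,"rz":0,"x":0,"y":0,"z":-0.6,"jaw":1},{"rx":0,"ry":0,"rz":0,"x":0,"y":0,"z":0,"jaw":1},{"rx":0,"ry":0,"rz":0,"x":0,"y":0,"z":0,"jaw":1},{"rx":0,"ry":0,"rz":0,"x":0,"y":0,"z":0,"jaw":1}]'
python3 - <<'E'
from h import *
print(np.round(get_obs()['joints'],2))
f,P=snap('wrist','w3'); print(-np.array(P['R']).T@P['t'],get_obs()['tcp_pos'])
E
```

```text
clock: 4.0
tcp_pos: [0.4964, 0.2643, 0.3316]
orientation: [2.753, -1.419, -0.063]
contact_force: [0.8, -0.6, -1.6]
grip_width: 0.0855
gripper_force: 0.0
clock: 4.75
tcp_pos: [0.5027, 0.2673, 0.2299]
orientation: [2.655, -1.592, -0.08]
contact_force: [0.2, -0.5, 0.7]
grip_width: 0.0856
gripper_force: 0.0
[-1.21  0.44  0.85  1.81 -0.38  1.13 -2.87]
[0.55166488 0.19570017 0.36962595] [0.50254535 0.26733764 0.22972371]
```

View pics/w3.png

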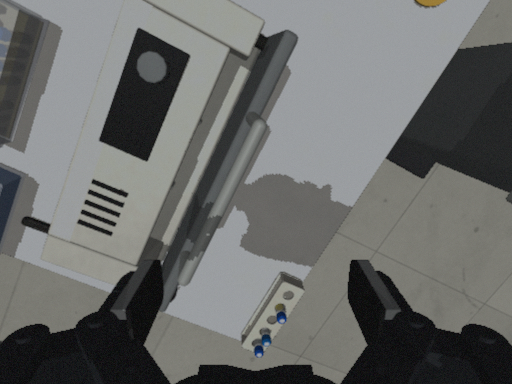

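The picture shows the hand turned short of target, at yaw -62° with joint 7 near its limit; the bar runs (262,122) to (185,283). I'll turn the other way to +91.5°.

```bash
python3 -m jog '[{"rx":0,"ry":0,"rz":0.96,"x":0.02,"y":0.01,"z":0,"jaw":1},{"rx":0,"ry":0,"rz":0.96,"x":0.02,"y":0.01,"z":0,"jaw":1},{"rx":0,"ry":0,"rz":0.96,"x":0.02,"y":0.01,"z":0,"jaw":1},{"rx":0,"ry":0,"rz":0.96,"x":0.02,"y":0.01,"z":0,"jaw":1},{"rx":0,"ry":0,"rz":0.96,"x":0.02,"y":0.01,"z":0,"jaw":1},{"rx":0,"ry":0,"rz":0.96,"x":0.02,"y":0.01,"z":0,"jaw":1},{"rx":0,"ry":0,"rz":0.96,"x":0.02,"y":0.01,"z":0,"jaw":1},{"rx":0,"ry":0,"rz":0.96,"x":0.02,"y":0.01,"z":0,"jaw":1}]'
python3 -m jog '[{"rx":0,"ry":0,"rz":0.96,"x":0.02,"y":0.01,"z":0,"jaw":1},{"rx":0,"ry":0,"rz":0.96,"x":0.02,"y":0.01,"z":0,"jaw":1},{"rx":0,"ry":0,"rz":0.96,"x":0.02,"y":0.01,"z":0,"jaw":1},{"rx":0,"ry":0,"rz":0.96,"x":0.02,"y":0.01,"z":0,"jaw":1},{"rx":0,"ry":0,"rz":0.96,"x":0.02,"y":0.01,"z":0,"jaw":1},{"rx":0,"ry":0,"rz":0.96,"x":0.02,"y":0.01,"z":0,"jaw":1},{"rx":0,"ry":0,"rz":0.96,"x":0.02,"y":0.01,"z":0,"jaw":1},{"rx":0,"ry":0,"rz":0.96,"x":0.02,"y":0.01,"z":0,"jaw":1}]'
python3 -m jog '[{"rx":0,"ry":0,"rz":0,"x":0,"y":0,"z":0,"jaw":1},{"rx":0,"ry":0,"rz":0,"x":0,"y":0,"z":0,"jaw":1}]'
cat > st.py <<'E'
from h import *
from scipy.spatial.transform import Rotation as Ro
o=get_obs(); R=Ro.from_rotvec(o['orientation']).as_matrix()
print('q',np.round(o['joints'],2),'tcp',np.round(o['tcp_pos'],4),'toolx yaw deg',np.round(np.degrees(np.arctan2(R[1,0],R[0,0])),2),'toolz',np.round(R[:,2],3))
E
python3 st.py
```

```text
clock: 5.8
tcp_pos: [0.5118, 0.2722, 0.2293]
orientation: [3.046, 0.407, -0.015]
contact_force: [0.2, 0.0, 0.0]
grip_width: 0.085
gripper_force: 0.0
clock: 6.8
tcp_pos: [0.5214, 0.2768, 0.2294]
orientation: [2.139, 2.215, 0.056]
contact_force: [0.3, -0.2, -0.3]
grip_width: 0.0853
gripper_force: 0.0
clock: 7.05
tcp_pos: [0.5211, 0.2768, 0.2288]
orientation: [2.148, 2.206, 0.054]
contact_force: [-0.1, -0.4, -0.8]
grip_width: 0.0853
gripper_force: 0.0
q [-0.84  0.32  0.27  1.82 -0.04  0.97 -0.54] tcp [0.5211 0.2768 0.2288] toolx yaw deg 91.5 toolz [ 0.069 -0.018 -0.997]
```

```bash
python3 -m jog '[{"rx":0.1,"ry":0.4,"rz":0,"x":0.02,"y":0,"z":0,"jaw":1},{"rx":0,"ry":0,"rz":0,"x":0,"y":0,"z":-0.38,"jaw":1},{"rx":0,"ry":0,"rz":0,"x":0,"y":0,"z":-0.38,"jaw":1},{"rx":0,"ry":0,"rz":0,"x":0,"y":0,"z":-0.38,"jaw":1},{"rx":0,"ry":0,"rz":0,"x":0,"y":0,"z":-0.38,"jaw":1},{"rx":0,"ry":0,"rz":0,"x":0,"y":0,"z":0,"jaw":1},{"rx":0,"ry":0,"rz":0,"x":0,"y":0,"z":0,"jaw":1}]'; python3 st.py
python3 -m jog '[{"rx":0,"ry":0,"rz":0,"x":0,"y":0,"z":0,"jaw":-1},{"rx":0,"ry":0,"rz":0,"x":0,"y":0,"z":0,"jaw":-1},{"rx":0,"ry":0,"rz":0,"x":0,"y":0,"z":0,"jaw":-1},{"rx":0,"ry":0,"rz":0,"x":0,"y":0,"z":0,"jaw":-1},{"rx":0,"ry":0,"rz":0,"x":0,"y":0,"z":0,"jaw":-1},{"rx":0,"ry":0,"rz":0,"x":0,"y":0,"z":0,"jaw":-1},{"rx":0,"ry":0,"rz":0,"x":0,"y":0,"z":0,"jaw":-1},{"rx":0,"ry":0,"rz":0,"x":0,"y":0,"z":0,"jaw":-1}]' 25; python3 st.py
```

```text
clock: 7.92
tcp_pos: [0.5225, 0.2773, 0.1379]
orientation: [-2.188, -2.254, 0.001]
contact_force: [0.2, 0.2, 0.3]
grip_width: 0.0852
gripper_force: 0.0
q [-0.77  0.45  0.24  1.86 -0.14  0.85 -0.44] tcp [0.5225 0.2773 0.1379] toolx yaw deg 91.7 toolz [-0.001 -0.    -1.   ]
clock: 8.93
tcp_pos: [0.5219, 0.2769, 0.1372]
orientation: [-2.187, -2.254, 0.003]
contact_force: [-2.0, -1.0, 4.5]
grip_width: 0.009
gripper_force: 24.5
q [-0.77  0.45  0.23  1.86 -0.14  0.85 -0.44] tcp [0.5219 0.2769 0.1372] toolx yaw deg 91.75 toolz [-0.002 -0.001 -1.   ]
```

```bash
python3 -m jog '[{"rx":0,"ry":0,"rz":0,"x":-0.2,"y":-0.005,"z":-0.035,"jaw":-1},{"rx":0,"ry":0,"rz":0,"x":-0.19,"y":-0.005,"z":-0.055,"jaw":-1},{"rx":0,"ry":0,"rz":0,"x":0,"y":0,"z":0,"jaw":-1}]'
python3 -m jog '[{"rx":0,"ry":0,"rz":0,"x":-0.183,"y":-0.005,"z":-0.077,"jaw":-1},{"rx":0,"ry":0,"rz":0,"x":-0.177,"y":-0.005,"z":-0.095,"jaw":-1},{"rx":0,"ry":0,"rz":0,"x":0,"y":0,"z":0,"jaw":-1},{"rx":0,"ry":0,"rz":0,"x":0,"y":0,"z":0,"jaw":-1}]'
```

```text
clock: 9.3
tcp_pos: [0.4966, 0.2762, 0.131]
orientation: [-2.185, -2.255, 0.006]
contact_force: [-1.4, 0.8, 1.4]
grip_width: 0.0091
gripper_force: 24.9
clock: 9.8
tcp_pos: [0.476, 0.2756, 0.1206]
orientation: [-2.186, -2.254, 0.006]
contact_force: [0.5, 0.1, -3.3]
grip_width: 0.0085
gripper_force: 24.7
```

```bash
python3 -m jog '[{"rx":0,"ry":0,"rz":0,"x":-0.22,"y":-0.005,"z":-0.162,"jaw":-1},{"rx":0,"ry":0,"rz":0,"x":-0.193,"y":-0.005,"z":-0.19,"jaw":-1},{"rx":0,"ry":0,"rz":0,"x":-0.163,"y":-0.005,"z":-0.218,"jaw":-1},{"rx":0,"ry":0,"rz":0,"x":0,"y":0,"z":0,"jaw":-1}]'
python3 -m jog '[{"rx":0,"ry":0,"rz":0,"x":-0.128,"y":0,"z":-0.242,"jaw":-1},{"rx":0,"ry":0,"rz":0,"x":-0.092,"y":0,"z":-0.258,"jaw":-1},{"rx":0,"ry":0,"rz":0,"x":0,"y":0,"z":0,"jaw":-1}]'
python3 -m jog '[{"rx":0,"ry":0,"rz":0,"x":-0.052,"y":0,"z":-0.267,"jaw":-1},{"rx":0,"ry":0,"rz":0,"x":-0.012,"y":0,"z":-0.23,"jaw":-1},{"rx":0,"ry":0,"rz":0,"x":0,"y":0,"z":0,"jaw":-1},{"rx":0,"ry":0,"rz":0,"x":0,"y":0,"z":0,"jaw":-1}]'
```

```text
clock: 10.3
tcp_pos: [0.4424, 0.2747, 0.0858]
orientation: [2.187, 2.255, -0.002]
contact_force: [6.2, 1.2, -4.5]
grip_width: 0.009
gripper_force: 24.6
clock: 10.68
tcp_pos: [0.4306, 0.2744, 0.0561]
orientation: [2.187, 2.253, 0.0]
contact_force: [9.0, -0.3, -2.9]
grip_width: 0.0087
gripper_force: 24.4
clock: 11.18
tcp_pos: [0.4283, 0.2747, 0.0274]
orientation: [2.188, 2.251, 0.004]
contact_force: [10.1, -1.7, -2.0]
grip_width: 0.0089
gripper_force: 25.2
```

```bash
python3 -m jog '[{"rx":0,"ry":0,"rz":0,"x":0.04,"y":0,"z":-0.1,"jaw":-1},{"rx":0,"ry":0,"rz":0,"x":0.02,"y":0,"z":-0.05,"jaw":-1},{"rx":0,"ry":0,"rz":0,"x":0,"y":0,"z":0,"jaw":-1},{"rx":0,"ry":0,"rz":0,"x":0,"y":0,"z":0,"jaw":-1}]'; python3 st.py
```

```text
clock: 11.68
tcp_pos: [0.4284, 0.2758, 0.0199]
orientation: [-2.186, -2.254, 0.001]
contact_force: [-4.7, -3.2, 27.1]
grip_width: 0.0088
gripper_force: 31.4
q [-0.83  0.53  0.17  2.11 -0.18  0.52 -0.5 ] tcp [0.4284 0.2758 0.0199] toolx yaw deg 91.75 toolz [-0.002  0.001 -1.   ]
```

```bash
python3 -m jog '[{"rx":0,"ry":0,"rz":0,"x":0,"y":0,"z":0.05,"jaw":1},{"rx":0,"ry":0,"rz":0,"x":0,"y":0,"z":0,"jaw":1},{"rx":0,"ry":0,"rz":0,"x":0,"y":0,"z":0,"jaw":1},{"rx":0,"ry":0,"rz":0,"x":0,"y":0,"z":0.5,"jaw":1},{"rx":0,"ry":0,"rz":0,"x":0,"y":0,"z":0.9,"jaw":1},{"rx":0,"ry":0,"rz":0,"x":0,"y":0,"z":0.9,"jaw":1},{"rx":0,"ry":0,"rz":-0.9,"x":0,"y":0,"z":0.5,"jaw":1},{"rx":0,"ry":0,"rz":-0.9,"x":0,"y":0,"z":0.5,"jaw":1}]'
python3 -m jog '[{"rx":0,"ry":0,"rz":-0.9,"x":0,"y":0,"z":0.5,"jaw":1},{"rx":0,"ry":0,"rz":-0.9,"x":0,"y":0,"z":0.5,"jaw":1},{"rx":0,"ry":0,"rz":-0.9,"x":0,"y":0,"z":0.4,"jaw":1},{"rx":0,"ry":0,"rz":-0.9,"x":0,"y":0,"z":0.3,"jaw":1},{"rx":0,"ry":0,"rz":-0.9,"x":0,"y":0,"z":0,"jaw":1},{"rx":0,"ry":0,"rz":-0.9,"x":0,"y":0,"z":0,"jaw":1},{"rx":0,"ry":0,"rz":-0.9,"x":0,"y":0,"z":0,"jaw":1},{"rx":0,"ry":0,"rz":-0.9,"x":0,"y":0,"z":0,"jaw":1}]'
python3 -m jog '[{"rx":0,"ry":0,"rz":0,"x":0,"y":0,"z":0,"jaw":1},{"rx":0,"ry":0,"rz":0,"x":0,"y":0,"z":0,"jaw":1}]'
python3 - <<'E'
from m import *
f,P=snap('wrist','w4'); print(-np.array(P['R']).T@P['t'])
for c,a in blobs(amber(f)): print('amber',c,a,onz(P,*c,.012))
cv2.imwrite('pics/w4b.png',cv2.resize(f[:300,:,::-1],(800,469),interpolation=2))
E
python3 st.py
```

```text
clock: 12.68
tcp_pos: [0.4282, 0.2747, 0.2198]
orientation: [-2.517, -1.878, 0.004]
contact_force: [0.0, 0.6, -0.4]
grip_width: 0.0854
gripper_force: 0.0
clock: 13.68
tcp_pos: [0.4282, 0.2747, 0.3202]
orientation: [-3.141, -0.04, 0.004]
contact_force: [-1.3, -0.1, -0.3]
grip_width: 0.0859
gripper_force: 0.0
clock: 13.92
tcp_pos: [0.4286, 0.2748, 0.3208]
orientation: [-3.14, -0.053, 0.003]
contact_force: [-0.7, 0.0, -0.2]
grip_width: 0.0856
gripper_force: 0.0
[0.51204021 0.27719587 0.46242843]
amber [434.32385787 160.19187817] 985 [0.42031989 0.02130421 0.012     ]
q [-1.1   0.12  0.45  1.85 -0.06  1.18 -2.16] tcp [0.4287 0.2748 0.3209] toolx yaw deg 1.89 toolz [-0.001  0.001 -1.   ]
```

View pics/w4b.png

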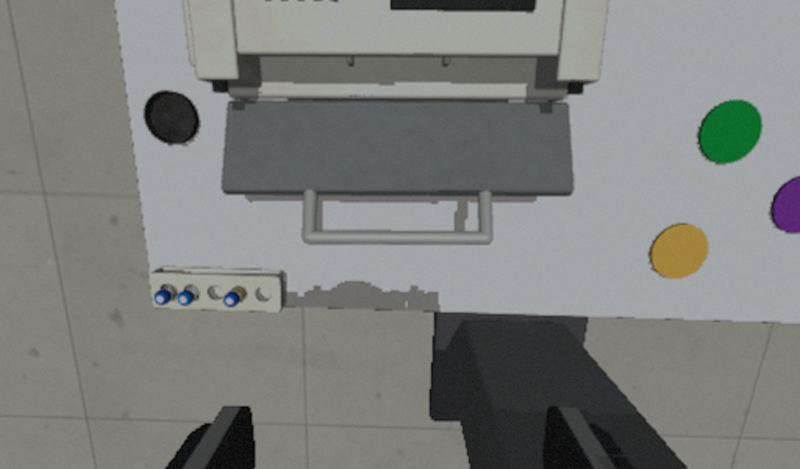

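The door is flat: shelf corners (222,193) and (573,194), bar (305,240) to (491,240), rail ends (351,62) and (446,62), wall front-top corners (197,78), (237,78) and (602,82). The two amber dishes are still in place.

```bash
python3 - <<'E'
from h import *
f,P=load('w4'); s=1/1.5625
Q={}
for n,u,v,z in [('barL',305,239,.039),('barR',491,239,.039),('DL',222,191,.045),('DR',573,192,.045),('railL',351,62,.062),('railR',446,62,.062),('WLo',197,78,.105),('WLi',237,78,.105),('WRi',560,82,.105),('WRo',602,82,.105),('dFL',229,102,.045),('dFR',569,102,.045)]:
    Q[n]=onz(P,u*s,v*s,z); print(n,np.round(Q[n],4))
for a,b in(('barL','barR'),('DL','DR'),('railL','railR'),('WLo','WRo'),('WLi','WRi'),('dFL','dFR')):
    d=Q[a]-Q[b]; print(a,'mid',np.round((Q[a]+Q[b])[:2]/2,4),'len',np.round(np.hypot(*d[:2]),4),'yaw',np.round(np.degrees(np.arctan2(-d[0],d[1])),2))
E
```

```text
barL [0.425  0.3536 0.039 ]
barR [0.4302 0.1968 0.039 ]
DL [0.4632 0.4184 0.045 ]
DR [0.4718 0.1353 0.045 ]
railL [0.5591 0.3131 0.062 ]
railR [0.5613 0.2451 0.062 ]
WLo [0.5414 0.4086 0.105 ]
WLi [0.5422 0.3828 0.105 ]
WRi [0.5468 0.1742 0.105 ]
WRo [0.5477 0.147  0.105 ]
dFL [0.5303 0.4078 0.045 ]
dFR [0.5389 0.1481 0.045 ]
barL mid [0.4276 0.2752] len 0.1569 yaw 1.91
DL mid [0.4675 0.2769] len 0.2832 yaw 1.75
railL mid [0.5602 0.2791] len 0.068 yaw 1.9
WLo mid [0.5445 0.2778] len 0.2616 yaw 1.38
WLi mid [0.5445 0.2785] len 0.2086 yaw 1.25
dFL mid [0.5346 0.2779] len 0.2598 yaw 1.9
```

The shelf and bar measure too wide (283 vs 262, 157 vs 137), so the door is about 0.4 rad up. The opening fingers dragged it. I'll press it down with shut fingers.

```bash
python3 -m jog '[{"rx":0,"ry":0,"rz":0,"x":0.19,"y":0,"z":-0.7,"jaw":-1},{"rx":0,"ry":0,"rz":0,"x":0.19,"y":0,"z":-0.7,"jaw":-1},{"rx":0,"ry":0,"rz":0,"x":0.19,"y":0,"z":-0.7,"jaw":-1},{"rx":0,"ry":0,"rz":0,"x":0.19,"y":0,"z":-0.7,"jaw":-1},{"rx":0,"ry":0,"rz":0,"x":0.19,"y":0,"z":-0.7,"jaw":-1},{"rx":0,"ry":0,"rz":0,"x":0,"y":0,"z":-0.3,"jaw":-1},{"rx":0,"ry":0,"rz":0,"x":0,"y":0,"z":-0.25,"jaw":-1},{"rx":0,"ry":0,"rz":0,"x":0,"y":0,"z":-0.2,"jaw":-1}]'
python3 -m jog '[{"rx":0,"ry":0,"rz":0,"x":0,"y":0,"z":-0.15,"jaw":-1},{"rx":0,"ry":0,"rz":0,"x":0,"y":0,"z":-0.15,"jaw":-1},{"rx":0,"ry":0,"rz":0,"x":0,"y":0,"z":0,"jaw":-1},{"rx":0,"ry":0,"rz":0,"x":0,"y":0,"z":0,"jaw":-1}]'
```

```text
clock: 14.98
tcp_pos: [0.4861, 0.2754, 0.0665]
orientation: [-3.138, -0.049, 0.0]
contact_force: [-0.2, -0.2, 0.6]
grip_width: 0.0001
gripper_force: 0.4
clock: 15.48
tcp_pos: [0.4862, 0.2748, 0.0485]
orientation: [-3.139, -0.048, 0.001]
contact_force: [0.1, -0.2, 0.6]
grip_width: 0.0003
gripper_force: 0.0
```

```bash
python3 -m jog '[{"rx":0,"ry":0,"rz":0,"x":0,"y":0,"z":-0.06,"jaw":-1},{"rx":0,"ry":0,"rz":0,"x":0,"y":0,"z":0,"jaw":-1},{"rx":0,"ry":0,"rz":0,"x":0,"y":0,"z":0,"jaw":-1}]'
python3 - <<'E'
from m import *
f,P=snap('wrist','w5')
cv2.imwrite('pics/w5.png',f[:,:,::-1])
E
```

```text
clock: 15.85
tcp_pos: [0.4866, 0.2751, 0.0451]
orientation: [-3.139, -0.048, -0.0]
contact_force: [-0.0, 0.0, 4.0]
grip_width: -0.0003
gripper_force: 2.3
```

View pics/w5.png

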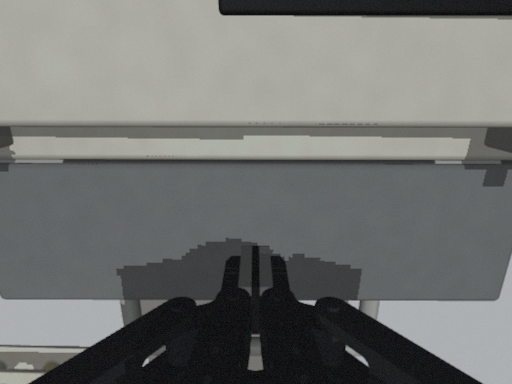

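```bash
python3 - <<'E'
from h import *
f,P=load('w5'); print(-P['R'].T@P['t'])
for n,u,v,z in [('nearL',0,297,.045),('nearR',503,297,.045),('postL',132,301,.039),('postR',370,301,.039)]: print(n,np.round(onz(P,u,v,z),4))
f,P=load('w4'); o=-P['R'].T@P['t']; print(P['R'].round(4))
for n,X in [('nearL',(.4655,.408,.045)),('nearR',(.4725,.147,.045))]: print(n,proj(P,X)*1.5625)
E
```

```text
[0.56971203 0.27700252 0.18690178]
nearL [0.4625 0.406  0.045 ]
nearR [0.4706 0.1466 0.045 ]
postL [0.4576 0.3405 0.039 ]
postR [0.4617 0.212  0.039 ]
[[ 3.320e-02 -9.994e-01 -7.000e-04]
 [-9.458e-01 -3.160e-02  3.231e-01]
 [-3.230e-01 -1.000e-02 -9.464e-01]]
nearL [234.73677755 188.47723818]
nearR [558.71174801 190.61107543]
```

The door now lies flat (near edge row 297 measures 259 mm, 4 N at z = 0.045). On to the left dish.

```bash
python3 -m jog '[{"rx":0,"ry":0,"rz":0,"x":0,"y":0,"z":0.8,"jaw":-1},{"rx":0,"ry":0,"rz":0,"x":0,"y":0,"z":0.8,"jaw":-1},{"rx":0,"ry":0,"rz":0,"x":-0.22,"y":-0.85,"z":0,"jaw":1},{"rx":0,"ry":0,"rz":0,"x":-0.22,"y":-0.85,"z":0,"jaw":1},{"rx":0,"ry":0,"rz":0,"x":-0.22,"y":-0.85,"z":0,"jaw":1},{"rx":0,"ry":0,"rz":0,"x":-0.22,"y":-0.85,"z":0,"jaw":1},{"rx":0,"ry":0,"rz":0,"x":-0.22,"y":-0.83,"z":0,"jaw":1},{"rx":0,"ry":0,"rz":0,"x":0,"y":0,"z":0,"jaw":1}]'
python3 -m jog '[{"rx":0,"ry":0,"rz":0,"x":0,"y":0,"z":0,"jaw":1},{"rx":0,"ry":0,"rz":0,"x":0,"y":0,"z":0,"jaw":1}]'; python3 st.py
python3 - <<'E'
from m import *
f,P=snap('wrist','w6')
for c,a in blobs(amber(f)): print('amber',c,a,onz(P,*c,.012))
f,P=snap('top','t6')
for c,a in blobs(amber(f)): print('amber top',c,a,onz(P,*c,.012))
E
```

```text
clock: 16.9
tcp_pos: [0.4181, 0.0175, 0.1404]
orientation: [-3.14, -0.038, 0.004]
contact_force: [0.8, 0.6, -0.1]
grip_width: 0.0853
gripper_force: 0.0
clock: 17.15
tcp_pos: [0.4204, 0.0222, 0.1406]
orientation: [-3.139, -0.051, 0.001]
contact_force: [-0.3, -0.4, -0.5]
grip_width: 0.0855
gripper_force: 0.0
q [-0.68  0.2   0.54  2.25 -0.16  0.73 -1.57] tcp [0.4204 0.0222 0.1406] toolx yaw deg 1.87 toolz [-0.001  0.002 -1.   ]
amber [261.76791209 183.85010989] 2275 [0.42309093 0.01635554 0.012     ]
amber [488.99358387 187.20164986] 2182 [ 0.42646957 -0.181417    0.012     ]
amber top [328.75862069 213.08965517] 145 [ 0.42585245 -0.18780665  0.012     ]
```

```bash
python3 -m jog '[{"rx":0,"ry":0,"rz":0,"x":0.02,"y":-0.07,"z":-0.45,"jaw":1},{"rx":0,"ry":0,"rz":0,"x":0,"y":0,"z":-0.45,"jaw":1},{"rx":0,"ry":0,"rz":0,"x":0,"y":0,"z":-0.45,"jaw":1},{"rx":0,"ry":0,"rz":0,"x":0,"y":0,"z":-0.45,"jaw":1},{"rx":0,"ry":0,"rz":0,"x":0,"y":0,"z":-0.4,"jaw":1},{"rx":0,"ry":0,"rz":0,"x":0,"y":0,"z":-0.15,"jaw":1},{"rx":0,"ry":0,"rz":0,"x":0,"y":0,"z":0,"jaw":1}]'; python3 st.py
python3 -m jog '[{"rx":0,"ry":0,"rz":0,"x":0,"y":0,"z":0,"jaw":-1},{"rx":0,"ry":0,"rz":0,"x":0,"y":0,"z":0,"jaw":-1},{"rx":0,"ry":0,"rz":0,"x":0,"y":0,"z":0,"jaw":-1},{"rx":0,"ry":0,"rz":0,"x":0,"y":0,"z":0,"jaw":-1},{"rx":0,"ry":0,"rz":0,"x":0,"y":0,"z":0,"jaw":-1},{"rx":0,"ry":0,"rz":0,"x":0,"y":0,"z":0,"jaw":-1}]' 30
```

```text
clock: 18.12
tcp_pos: [0.4211, 0.017, -0.0005]
orientation: [-3.14, -0.048, 0.003]
contact_force: [-1.0, 0.5, 0.6]
grip_width: 0.0857
gripper_force: 0.0
q [-0.46  0.51  0.33  2.32 -0.45  0.38 -1.29] tcp [ 0.4211  0.017  -0.0005] toolx yaw deg 1.77 toolz [-0.002  0.002 -1.   ]
clock: 18.88
tcp_pos: [0.4218, 0.017, 0.0007]
orientation: [-3.139, -0.048, -0.001]
contact_force: [-1.9, 0.0, 8.6]
grip_width: 0.0576
gripper_force: 30.1
```

```bash
python3 -m jog '[{"rx":0,"ry":0,"rz":0,"x":0,"y":0,"z":0.3,"jaw":-1},{"rx":0,"ry":0,"rz":0,"x":0,"y":0,"z":0.7,"jaw":-1},{"rx":0,"ry":0,"rz":0,"x":0,"y":0,"z":0.8,"jaw":-1},{"rx":0,"ry":0,"rz":0,"x":0,"y":0,"z":0.6,"jaw":-1},{"rx":0,"ry":0,"rz":0,"x":0,"y":0,"z":0,"jaw":-1},{"rx":0,"ry":0,"rz":0,"x":0,"y":0,"z":0,"jaw":-1}]'
python3 - <<'E'
from m import *
o=get_obs()['tcp_pos'];f,P=snap('wrist','w7'); print(o)
for c,a in blobs(amber(f)): print('amber',c,a,onz(P,*c,.012), onz(P,*c,o[2]+.012))
cv2.imwrite('pics/w7.png',f[:,:,::-1])
E
```

```text
clock: 19.62
tcp_pos: [0.4208, 0.0171, 0.1435]
orientation: [-3.139, -0.049, 0.001]
contact_force: [-1.2, -0.5, -0.5]
grip_width: 0.0577
gripper_force: 32.7
[0.42079762 0.01705333 0.1435056 ]
amber [484.03862301 185.67128463] 2382 [ 0.42699279 -0.18381861  0.012     ] [ 0.46749287 -0.07724921  0.1555056 ]
amber [265.49837978 240.18081659] 1543 [0.36801823 0.00575415 0.012     ] [0.43949619 0.01274565 0.1555056 ]
```

View pics/w7.png

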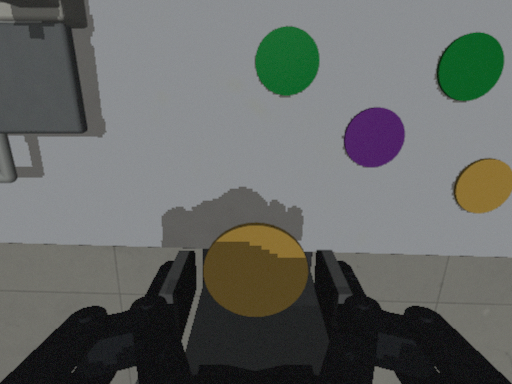

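The dish is held level in the fingers, centred near (255,268), rows 222–315; the second amber dish is at (484,186). Checking its offset from the TCP:

```bash
python3 - <<'E'
from m import *
f,P=load('w7')
h=cv2.cvtColor(np.ascontiguousarray(f),cv2.COLOR_RGB2HSV); m=cv2.inRange(h,(10,90,40),(32,255,255))
n,l,s,c=cv2.connectedComponentsWithStats(m)
for i in range(1,n):
    if s[i][4]>300: 
        x,y,w,hh,a=s[i]; u=x+w/2-.5;v=y+hh/2-.5; print(s[i],onz(P,u,v,.1435+.0133)-[.4208,.0171,.1435])
E
```

```text
[ 454  159   58   54 2479] [ 0.04711181 -0.09273552  0.0133    ]
[ 203  223  106   94 7805] [ 0.00451574 -0.00036793  0.0133    ]
```

```bash
python3 -m jog '[{"rx":0,"ry":0,"rz":0,"x":0.18,"y":0.44,"z":0,"jaw":-1},{"rx":0,"ry":0,"rz":0,"x":0.36,"y":0.87,"z":0,"jaw":-1},{"rx":0,"ry":0,"rz":0,"x":0.36,"y":0.87,"z":0,"jaw":-1},{"rx":0,"ry":0,"rz":0,"x":0.36,"y":0.87,"z":0,"jaw":-1},{"rx":0,"ry":0,"rz":0,"x":0.36,"y":0.87,"z":0,"jaw":-1},{"rx":0,"ry":0,"rz":0,"x":0.18,"y":0.43,"z":0,"jaw":-1},{"rx":0,"ry":0,"rz":0,"x":0,"y":0,"z":0,"jaw":-1},{"rx":0,"ry":0,"rz":0,"x":0,"y":0,"z":0,"jaw":-1}]'
python3 - <<'E'
from m import *
o=get_obs()['tcp_pos'];f,P=snap('wrist','w8')
h=cv2.cvtColor(np.ascontiguousarray(f),cv2.COLOR_RGB2HSV); m=cv2.inRange(h,(10,90,40),(32,255,255))
n,l,s,c=cv2.connectedComponentsWithStats(m)
for i in range(1,n):
    if s[i][4]>300: 
        x,y,w,hh,a=s[i]; u=x+w/2-.5;v=y+hh/2-.5; print(s[i],onz(P,u,v,o[2]+.0133)-o)
E
```

```text
clock: 20.68
tcp_pos: [0.5285, 0.2761, 0.1423]
orientation: [3.141, 0.046, -0.005]
contact_force: [-1.2, -0.8, -0.1]
grip_width: 0.0574
gripper_force: 32.7
[ 203  223  105   94 7699] [ 4.54920043e-03 -6.21380861e-05  1.33000000e-02]
```

```bash
python3 -m jog '[{"rx":0,"ry":0,"rz":0,"x":0,"y":0.03,"z":-0.4,"jaw":-1},{"rx":0,"ry":0,"rz":0,"x":0,"y":0,"z":-0.4,"jaw":-1},{"rx":0,"ry":0,"rz":0,"x":0,"y":0,"z":-0.4,"jaw":-1},{"rx":0,"ry":0,"rz":0,"x":0,"y":0,"z":-0.3,"jaw":-1},{"rx":0,"ry":0,"rz":0,"x":0,"y":0,"z":-0.05,"jaw":-1},{"rx":0,"ry":0,"rz":0,"x":0,"y":0,"z":0,"jaw":-1},{"rx":0,"ry":0,"rz":0,"x":0,"y":0,"z":0,"jaw":-1}]'
```

```text
clock: 21.6
tcp_pos: [0.5298, 0.2798, 0.0516]
orientation: [-3.139, -0.047, -0.001]
contact_force: [0.8, -0.0, -1.2]
grip_width: 0.0578
gripper_force: 32.7
```

```bash
python3 -m jog '[{"rx":0,"ry":0,"rz":0,"x":0,"y":-0.03,"z":-0.06,"jaw":-1},{"rx":0,"ry":0,"rz":0,"x":0,"y":0,"z":0,"jaw":-1},{"rx":0,"ry":0,"rz":0,"x":0,"y":0,"z":0,"jaw":0.7},{"rx":0,"ry":0,"rz":0,"x":0,"y":0,"z":0,"jaw":0.7},{"rx":0,"ry":0,"rz":0,"x":0,"y":0,"z":0.1,"jaw":0.7},{"rx":0,"ry":0,"rz":0,"x":0,"y":0,"z":0.6,"jaw":0.7},{"rx":0,"ry":0,"rz":0,"x":0,"y":0,"z":0.6,"jaw":0.7},{"rx":0,"ry":0,"rz":0,"x":0,"y":0,"z":0,"jaw":0.7}]'
python3 -m jog '[{"rx":0,"ry":0,"rz":0,"x":-0.5,"y":0,"z":0,"jaw":-0.3},{"rx":0,"ry":0,"rz":0,"x":-0.5,"y":0,"z":0,"jaw":-0.3},{"rx":0,"ry":0,"rz":0,"x":0,"y":0,"z":0,"jaw":-0.3},{"rx":0,"ry":0,"rz":0,"x":0,"y":0,"z":0,"jaw":-0.3}]'
cat > amb.py <<'E'
from m import *
import sys
z=float(sys.argv[1]); fn=sys.argv[2]; cam=sys.argv[3]
o=get_obs()['tcp_pos'];f,P=snap(cam,fn); print('tcp',o)
h=cv2.cvtColor(np.ascontiguousarray(f),cv2.COLOR_RGB2HSV); m=cv2.inRange(h,(10,90,40),(32,255,255))
n,l,s,c=cv2.connectedComponentsWithStats(m)
for i in range(1,n):
    if s[i][4]>40:
        x,y,w,hh,a=s[i]; u=x+w/2-.5;v=y+hh/2-.5; X=onz(P,u,v,z); d=X[:2]-[.595,.280]; print(s[i],'world',X.round(4),'inc',np.round([d[0]+.032*d[1],d[1]-.032*d[0]],4))
E
python3 amb.py .057 w9 wrist
```

```text
clock: 22.6
tcp_pos: [0.5312, 0.2787, 0.1283]
orientation: [-3.136, -0.047, -0.006]
contact_force: [0.6, 0.5, -0.3]
grip_width: 0.0724
gripper_force: 0.0
clock: 23.1
tcp_pos: [0.4697, 0.2778, 0.125]
orientation: [-3.139, -0.048, 0.001]
contact_force: [0.1, 0.8, -0.4]
grip_width: 0.0298
gripper_force: 0.0
tcp [0.46965851 0.27784303 0.12500545]
[ 220   89   78   79 4804] world [0.5274 0.2772 0.057 ] inc [-0.0677 -0.0006]
[ 89 292  11   8  73] world [0.3979 0.3983 0.057 ] inc [-0.1933  0.1246]
```

View pics/w9.png

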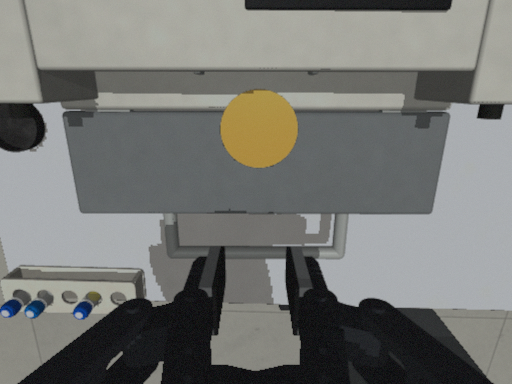

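```bash
python3 -m jog '[{"rx":0,"ry":0,"rz":0,"x":0,"y":0,"z":-0.4,"jaw":-0.3},{"rx":0,"ry":0,"rz":0,"x":0,"y":0,"z":-0.4,"jaw":-0.3},{"rx":0,"ry":0,"rz":0,"x":0,"y":0,"z":-0.4,"jaw":-0.3},{"rx":0,"ry":0,"rz":0,"x":0.1,"y":0,"z":-0.06,"jaw":-0.3},{"rx":0,"ry":0,"rz":0,"x":0.1,"y":0,"z":0,"jaw":-0.3},{"rx":0,"ry":0,"rz":0,"x":0.15,"y":0,"z":0,"jaw":-0.3}]'
python3 -m jog '[{"rx":0,"ry":0,"rz":0,"x":0.15,"y":0.006,"z":0,"jaw":-0.3},{"rx":0,"ry":0,"rz":0,"x":0.15,"y":0.006,"z":0,"jaw":-0.3},{"rx":0,"ry":0,"rz":0,"x":0.15,"y":0.006,"z":0,"jaw":-0.3},{"rx":0,"ry":0,"rz":0,"x":0.15,"y":0.006,"z":0,"jaw":-0.3},{"rx":0,"ry":0,"rz":0,"x":0,"y":0,"z":0,"jaw":-0.3},{"rx":0,"ry":0,"rz":0,"x":0,"y":0,"z":0,"jaw":-0.3}]'
```

```text
clock: 23.9
tcp_pos: [0.4916, 0.2781, 0.0504]
orientation: [-3.139, -0.047, -0.001]
contact_force: [0.1, 0.3, 0.1]
grip_width: 0.0302
gripper_force: 0.0
clock: 24.65
tcp_pos: [0.5259, 0.2791, 0.0493]
orientation: [-3.14, -0.048, 0.002]
contact_force: [-0.4, -0.2, -1.0]
grip_width: 0.0302
gripper_force: 0.0
```

```bash
python3 -m jog '[{"rx":0,"ry":0,"rz":0,"x":0.13,"y":0.004,"z":0,"jaw":-0.3},{"rx":0,"ry":0,"rz":0,"x":0.13,"y":0.004,"z":0,"jaw":-0.3},{"rx":0,"ry":0,"rz":0,"x":0,"y":0,"z":0,"jaw":-0.3},{"rx":0,"ry":0,"rz":0,"x":-0.4,"y":0,"z":0,"jaw":-0.3},{"rx":0,"ry":0,"rz":0,"x":-0.8,"y":0,"z":0.4,"jaw":-0.3},{"rx":0,"ry":0,"rz":0,"x":-0.6,"y":0,"z":0.5,"jaw":-0.3},{"rx":0,"ry":0,"rz":0,"x":0,"y":0,"z":0,"jaw":-0.3},{"rx":0,"ry":0,"rz":0,"x":0,"y":0,"z":0,"jaw":-0.3}]'
python3 amb.py .057 w10 wrist
```

```text
clock: 25.65
tcp_pos: [0.4344, 0.28, 0.1036]
orientation: [-3.139, -0.048, -0.0]
contact_force: [0.2, -0.8, 0.9]
grip_width: 0.0303
gripper_force: 0.0
tcp [0.43435075 0.27996984 0.10359979]
[231   0  63  14 610] world [0.556  0.2799 0.057 ] inc [-0.039   0.0012]
[ 72 270  13  10  99] world [0.3947 0.3969 0.057 ] inc [-0.1966  0.1234]
```

View pics/w10.png

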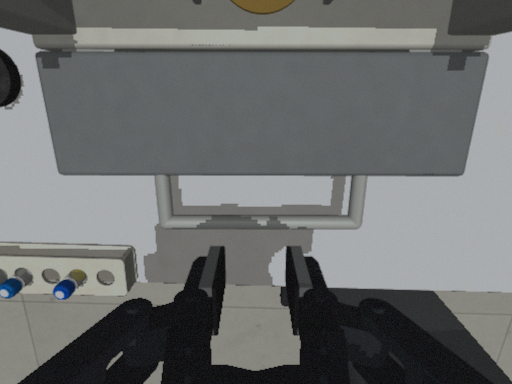

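The pushed dish shows at (262,0–13), its front edge at incubator x ≈ -47, so its centre is near -17 in the middle bay. Now the second dish.

```bash
python3 -m jog '[{"rx":0,"ry":0,"rz":0,"x":0,"y":-0.6,"z":0.4,"jaw":1},{"rx":0,"ry":0,"rz":0,"x":0,"y":-0.95,"z":0.3,"jaw":1},{"rx":0,"ry":0,"rz":0,"x":0,"y":-0.97,"z":0,"jaw":1},{"rx":0,"ry":0,"rz":0,"x":0,"y":-0.97,"z":0,"jaw":1},{"rx":0,"ry":0,"rz":0,"x":0,"y":-0.97,"z":0,"jaw":1},{"rx":0,"ry":0,"rz":0,"x":0,"y":-0.97,"z":0,"jaw":1},{"rx":0,"ry":0,"rz":0,"x":0,"y":-0.97,"z":0,"jaw":1},{"rx":0,"ry":0,"rz":0,"x":0,"y":-0.97,"z":0,"jaw":1}]'
python3 -m jog '[{"rx":0,"ry":0,"rz":0,"x":0,"y":-0.4,"z":0,"jaw":1},{"rx":0,"ry":0,"rz":0,"x":0,"y":0,"z":0,"jaw":1},{"rx":0,"ry":0,"rz":0,"x":0,"y":0,"z":0,"jaw":1},{"rx":0,"ry":0,"rz":0,"x":0,"y":0,"z":0,"jaw":1}]'
python3 amb.py .012 w11 wrist; python3 amb.py .012 t11 top; python3 st.py
```

```text
clock: 26.7
tcp_pos: [0.4339, -0.1653, 0.1451]
orientation: [-3.14, -0.046, 0.002]
contact_force: [1.2, 0.5, -0.3]
grip_width: 0.085
gripper_force: 0.0
clock: 27.2
tcp_pos: [0.434, -0.1854, 0.1452]
orientation: [-3.139, -0.051, 0.002]
contact_force: [0.4, 0.3, 0.9]
grip_width: 0.0853
gripper_force: 0.0
tcp [ 0.43396358 -0.18537807  0.14517888]
[ 232  166   56   53 2333] world [ 0.4276 -0.1895  0.012 ] inc [-0.1824 -0.4642]
tcp [ 0.43401421 -0.18537425  0.14528331]
q [-0.3   0.31  0.68  2.14 -0.28  0.78 -0.98] tcp [ 0.434  -0.1855  0.1454] toolx yaw deg 1.86 toolz [-0.001  0.002 -1.   ]
```

```bash
python3 -m jog '[{"rx":0,"ry":0,"rz":0,"x":-0.08,"y":-0.06,"z":-0.45,"jaw":1},{"rx":0,"ry":0,"rz":0,"x":0,"y":0,"z":-0.45,"jaw":1},{"rx":0,"ry":0,"rz":0,"x":0,"y":0,"z":-0.45,"jaw":1},{"rx":0,"ry":0,"rz":0,"x":0,"y":0,"z":-0.45,"jaw":1},{"rx":0,"ry":0,"rz":0,"x":0,"y":0,"z":-0.45,"jaw":1},{"rx":0,"ry":0,"rz":0,"x":0,"y":0,"z":-0.15,"jaw":1},{"rx":0,"ry":0,"rz":0,"x":0,"y":0,"z":0,"jaw":1}]'; python3 st.py
python3 -m jog '[{"rx":0,"ry":0,"rz":0,"x":0,"y":0,"z":0,"jaw":-1},{"rx":0,"ry":0,"rz":0,"x":0,"y":0,"z":0,"jaw":-1},{"rx":0,"ry":0,"rz":0,"x":0,"y":0,"z":0,"jaw":-1},{"rx":0,"ry":0,"rz":0,"x":0,"y":0,"z":0,"jaw":-1},{"rx":0,"ry":0,"rz":0,"x":0,"y":0,"z":0,"jaw":-1},{"rx":0,"ry":0,"rz":0,"x":0,"y":0,"z":0,"jaw":-1}]' 30
python3 -m jog '[{"rx":0,"ry":0,"rz":0,"x":0,"y":0,"z":0.3,"jaw":-1},{"rx":0,"ry":0,"rz":0,"x":0,"y":0,"z":0.7,"jaw":-1},{"rx":0,"ry":0,"rz":0,"x":0,"y":0,"z":0.8,"jaw":-1},{"rx":0,"ry":0,"rz":0,"x":0,"y":0,"z":0.6,"jaw":-1},{"rx":0,"ry":0,"rz":0,"x":0,"y":0,"z":0,"jaw":-1},{"rx":0,"ry":0,"rz":0,"x":0,"y":0,"z":0,"jaw":-1}]'
python3 amb.py .157 w12 wrist
```

```text
clock: 28.18
tcp_pos: [0.4289, -0.1899, 0.0014]
orientation: [-3.139, -0.048, 0.002]
contact_force: [-0.1, -0.2, -0.2]
grip_width: 0.0853
gripper_force: 0.0
q [-0.08  0.57  0.45  2.22 -0.55  0.47 -0.73] tcp [ 0.4289 -0.1899  0.0014] toolx yaw deg 1.77 toolz [-0.002  0.002 -1.   ]
clock: 28.92
tcp_pos: [0.4297, -0.1903, 0.0027]
orientation: [-3.139, -0.048, -0.002]
contact_force: [-1.0, 0.8, 8.1]
grip_width: 0.0577
gripper_force: 30.2
clock: 29.68
tcp_pos: [0.4287, -0.1896, 0.1453]
orientation: [-3.139, -0.049, 0.001]
contact_force: [0.0, -0.5, -0.5]
grip_width: 0.0577
gripper_force: 32.5
tcp [ 0.42874699 -0.18960165  0.14528793]
[ 204  225  103   92 7450] world [ 0.4318 -0.1898  0.157 ] inc [-0.1782 -0.4645]
```

```bash
python3 -m jog '[{"rx":0,"ry":0,"rz":0,"x":0.13,"y":0.5,"z":0,"jaw":-1},{"rx":0,"ry":0,"rz":0,"x":0.24,"y":0.95,"z":0,"jaw":-1},{"rx":0,"ry":0,"rz":0,"x":0.24,"y":0.95,"z":0,"jaw":-1},{"rx":0,"ry":0,"rz":0,"x":0.24,"y":0.95,"z":0,"jaw":-1},{"rx":0,"ry":0,"rz":0,"x":0.24,"y":0.95,"z":0,"jaw":-1},{"rx":0,"ry":0,"rz":0,"x":0.24,"y":0.95,"z":0,"jaw":-1},{"rx":0,"ry":0,"rz":0,"x":0.24,"y":0.95,"z":0,"jaw":-1},{"rx":0,"ry":0,"rz":0,"x":0.12,"y":0.46,"z":0,"jaw":-1}]'
python3 -m jog '[{"rx":0,"ry":0,"rz":0,"x":0,"y":0,"z":0,"jaw":-1},{"rx":0,"ry":0,"rz":0,"x":0,"y":0,"z":0,"jaw":-1},{"rx":0,"ry":0,"rz":0,"x":0,"y":0,"z":0,"jaw":-1}]'
python3 amb.py .157 w13 wrist
```

```text
clock: 30.72
tcp_pos: [0.5297, 0.2133, 0.1436]
orientation: [-3.14, -0.055, 0.005]
contact_force: [0.3, -0.1, -0.7]
grip_width: 0.0575
gripper_force: 32.5
clock: 31.1
tcp_pos: [0.5301, 0.2076, 0.1451]
orientation: [-3.14, -0.044, 0.003]
contact_force: [-0.4, 0.8, 0.2]
grip_width: 0.0573
gripper_force: 32.5
tcp [0.53008905 0.20763398 0.14508271]
[ 204  225  103   92 7453] world [0.5333 0.2075 0.157 ] inc [-0.0641 -0.0705]
[ 37 330  10   7  51] world [0.495  0.3118 0.157 ] inc [-0.099  0.035]
```

```bash
python3 -m jog '[{"rx":0,"ry":0,"rz":0,"x":0,"y":0.03,"z":-0.4,"jaw":-1},{"rx":0,"ry":0,"rz":0,"x":0,"y":0,"z":-0.4,"jaw":-1},{"rx":0,"ry":0,"rz":0,"x":0,"y":0,"z":-0.4,"jaw":-1},{"rx":0,"ry":0,"rz":0,"x":0,"y":0,"z":-0.35,"jaw":-1},{"rx":0,"ry":0,"rz":0,"x":0,"y":0,"z":-0.04,"jaw":-1},{"rx":0,"ry":0,"rz":0,"x":0,"y":0,"z":0,"jaw":-1},{"rx":0,"ry":0,"rz":0,"x":0,"y":0,"z":0,"jaw":-1}]'
```

```text
clock: 32.02
tcp_pos: [0.5311, 0.2114, 0.0511]
orientation: [-3.139, -0.047, -0.001]
contact_force: [0.1, -0.4, -1.0]
grip_width: 0.0577
gripper_force: 32.5
```

```bash
python3 -m jog '[{"rx":0,"ry":0,"rz":0,"x":0,"y":-0.02,"z":-0.05,"jaw":-1},{"rx":0,"ry":0,"rz":0,"x":0,"y":0,"z":0,"jaw":-1},{"rx":0,"ry":0,"rz":0,"x":0,"y":0,"z":0,"jaw":0.7},{"rx":0,"ry":0,"rz":0,"x":0,"y":0,"z":0,"jaw":0.7},{"rx":0,"ry":0,"rz":0,"x":0,"y":0,"z":0.1,"jaw":0.7},{"rx":0,"ry":0,"rz":0,"x":0,"y":0,"z":0.6,"jaw":0.7},{"rx":0,"ry":0,"rz":0,"x":0,"y":0,"z":0.6,"jaw":0.7},{"rx":0,"ry":0,"rz":0,"x":0,"y":0,"z":0,"jaw":0.7}]'
python3 -m jog '[{"rx":0,"ry":0,"rz":0,"x":-0.5,"y":0,"z":0,"jaw":-0.3},{"rx":0,"ry":0,"rz":0,"x":-0.5,"y":0,"z":0,"jaw":-0.3},{"rx":0,"ry":0,"rz":0,"x":0,"y":0,"z":0,"jaw":-0.3},{"rx":0,"ry":0,"rz":0,"x":0,"y":0,"z":0,"jaw":-0.3}]'
python3 amb.py .057 w14 wrist
```

```text
clock: 33.02
tcp_pos: [0.5323, 0.2106, 0.1279]
orientation: [-3.137, -0.047, -0.006]
contact_force: [0.9, 0.4, 0.1]
grip_width: 0.0724
gripper_force: 0.0
clock: 33.52
tcp_pos: [0.4709, 0.2102, 0.125]
orientation: [-3.139, -0.048, 0.001]
contact_force: [0.6, 0.7, -0.3]
grip_width: 0.0297
gripper_force: 0.0
tcp [0.47085121 0.21020503 0.12498071]
[122  69  55  12 437] world [0.5585 0.2769 0.057 ] inc [-0.0366 -0.0019]
[ 220   91   77   79 4778] world [0.5274 0.2099 0.057 ] inc [-0.0699 -0.068 ]
[ 13 291  11   9  71] world [0.3977 0.3885 0.057 ] inc [-0.1938  0.1148]
```

```bash
python3 -m jog '[{"rx":0,"ry":0,"rz":0,"x":0,"y":0,"z":-0.4,"jaw":-0.3},{"rx":0,"ry":0,"rz":0,"x":0,"y":0,"z":-0.4,"jaw":-0.3},{"rx":0,"ry":0,"rz":0,"x":0,"y":0,"z":-0.4,"jaw":-0.3},{"rx":0,"ry":0,"rz":0,"x":0.1,"y":0,"z":-0.06,"jaw":-0.3},{"rx":0,"ry":0,"rz":0,"x":0.1,"y":0,"z":0,"jaw":-0.3},{"rx":0,"ry":0,"rz":0,"x":0.15,"y":0,"z":0,"jaw":-0.3}]'
python3 -m jog '[{"rx":0,"ry":0,"rz":0,"x":0.15,"y":0.006,"z":0,"jaw":-0.3},{"rx":0,"ry":0,"rz":0,"x":0.15,"y":0.006,"z":0,"jaw":-0.3},{"rx":0,"ry":0,"rz":0,"x":0.15,"y":0.006,"z":0,"jaw":-0.3},{"rx":0,"ry":0,"rz":0,"x":0.15,"y":0.006,"z":0,"jaw":-0.3},{"rx":0,"ry":0,"rz":0,"x":0,"y":0,"z":0,"jaw":-0.3},{"rx":0,"ry":0,"rz":0,"x":0,"y":0,"z":0,"jaw":-0.3}]'
python3 -m jog '[{"rx":0,"ry":0,"rz":0,"x":0.14,"y":0.004,"z":0,"jaw":-0.3},{"rx":0,"ry":0,"rz":0,"x":0.14,"y":0.004,"z":0,"jaw":-0.3},{"rx":0,"ry":0,"rz":0,"x":0,"y":0,"z":0,"jaw":-0.3},{"rx":0,"ry":0,"rz":0,"x":0,"y":0,"z":0,"jaw":-0.3}]'
python3 -m jog '[{"rx":0,"ry":0,"rz":0,"x":-0.4,"y":0,"z":0,"jaw":-0.3},{"rx":0,"ry":0,"rz":0,"x":-0.8,"y":0.4,"z":0.5,"jaw":-0.3},{"rx":0,"ry":0,"rz":0,"x":-0.6,"y":0.7,"z":0.5,"jaw":-0.3},{"rx":0,"ry":0,"rz":0,"x":0,"y":0,"z":0.9,"jaw":-0.3},{"rx":0,"ry":0,"rz":0,"x":0,"y":0,"z":0.9,"jaw":-0.3},{"rx":0,"ry":0,"rz":0,"x":0,"y":0,"z":0,"jaw":-0.3},{"rx":0,"ry":0,"rz":0,"x":0,"y":0,"z":0,"jaw":-0.3}]'
python3 amb.py .057 w15 wrist
```

```text
clock: 34.33
tcp_pos: [0.4928, 0.2103, 0.0504]
orientation: [-3.139, -0.047, -0.001]
contact_force: [1.3, 0.4, -0.0]
grip_width: 0.0301
gripper_force: 0.0
clock: 35.08
tcp_pos: [0.5271, 0.2114, 0.0493]
orientation: [-3.14, -0.048, 0.002]
contact_force: [-0.8, 0.0, 0.0]
grip_width: 0.0299
gripper_force: 0.0
clock: 35.58
tcp_pos: [0.5319, 0.2111, 0.0455]
orientation: [3.14, 0.046, -0.04]
contact_force: [-26.5, 0.5, 2.4]
grip_width: 0.0301
gripper_force: 0.0
clock: 36.45
tcp_pos: [0.4361, 0.2778, 0.2171]
orientation: [-3.139, -0.048, 0.002]
contact_force: [-0.2, 0.4, -0.4]
grip_width: 0.03
gripper_force: 0.0
tcp [0.43614887 0.27777852 0.21709321]
[233  27  49  16 580] world [0.5599 0.2799 0.057 ] inc [-0.0351  0.001 ]
[ 306   27   60   32 1427] world [0.5558 0.2134 0.057 ] inc [-0.0413 -0.0653]
[125 217   9   8  42] world [0.3868 0.4035 0.057 ] inc [-0.2043  0.1301]
```

View pics/w15.png

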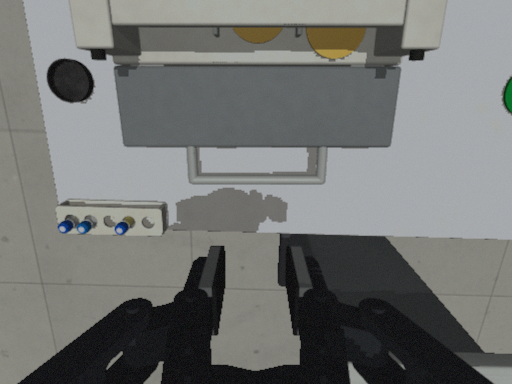

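Middle dish front edge at (257,42), right dish front edge at (336,58). The right push stopped early with 26 N, probably the knuckle on the side wall front. Computing how far in they are:

```bash
python3 - <<'E'
from h import *
f,P=load('w15')
def inc(X): d=X[:2]-np.array([.595,.280]); return np.round([d[0]+.032*d[1],d[1]-.032*d[0]],4)
for n,u,v in(('mid',257,42.5),('right',335.5,58.5),('right left edge?',306,40),('right right edge',366,40),('railR',298,36),('railL',216,36),('wallRi',402,47)):
    for z in((.052,.058) if 'rail' not in n else (.062,)): print(n,z,inc(onz(P,u,v,z)))
E
```

```text
mid 0.052 [-0.0406  0.001 ]
mid 0.058 [-0.0413  0.001 ]
right 0.052 [-0.0534 -0.0675]
right 0.058 [-0.0539 -0.0661]
right left edge? 0.052 [-0.0387 -0.041 ]
right left edge? 0.058 [-0.0395 -0.0402]
right right edge 0.052 [-0.0388 -0.0925]
right right edge 0.058 [-0.0396 -0.0906]
railR 0.062 [-0.0369 -0.0328]
railL 0.062 [-0.0368  0.035 ]
wallRi 0.052 [-0.0444 -0.1241]
wallRi 0.058 [-0.045  -0.1216]
```

```bash
python3 -m jog '[{"rx":0,"ry":0,"rz":0,"x":0.37,"y":-0.56,"z":-0.5,"jaw":-1},{"rx":0,"ry":0,"rz":0,"x":0.36,"y":-0.56,"z":-0.5,"jaw":-1},{"rx":0,"ry":0,"rz":0,"x":0,"y":0,"z":-0.6,"jaw":-1},{"rx":0,"ry":0,"rz":0,"x":0,"y":0,"z":-0.6,"jaw":-1},{"rx":0,"ry":0,"rz":0,"x":0,"y":0,"z":-0.5,"jaw":-1},{"rx":0,"ry":0,"rz":0,"x":0,"y":0,"z":-0.06,"jaw":-1},{"rx":0,"ry":0,"rz":0,"x":0,"y":0,"z":0,"jaw":-1}]'
python3 -m jog '[{"rx":0,"ry":0,"rz":0,"x":0.25,"y":0.005,"z":0,"jaw":-1},{"rx":0,"ry":0,"rz":0,"x":0.25,"y":0.005,"z":0,"jaw":-1},{"rx":0,"ry":0,"rz":0,"x":0.2,"y":0.005,"z":0,"jaw":-1},{"rx":0,"ry":0,"rz":0,"x":0,"y":0,"z":0,"jaw":-1},{"rx":0,"ry":0,"rz":0,"x":0,"y":0,"z":0,"jaw":-1}]'
```

```text
clock: 37.38
tcp_pos: [0.4802, 0.21, 0.0515]
orientation: [-3.14, -0.047, 0.003]
contact_force: [-0.7, -0.0, -0.1]
grip_width: -0.0001
gripper_force: 0.0
clock: 38.0
tcp_pos: [0.5219, 0.2113, 0.0515]
orientation: [-3.14, -0.048, 0.002]
contact_force: [0.1, -0.9, -0.4]
grip_width: -0.0
gripper_force: 0.0
```

Go slowly on to about 0.538, watching the force, then back out and look.

```bash
python3 -m jog '[{"rx":0,"ry":0,"rz":0,"x":0.1,"y":0.003,"z":0,"jaw":-1},{"rx":0,"ry":0,"rz":0,"x":0.07,"y":0,"z":0,"jaw":-1},{"rx":0,"ry":0,"rz":0,"x":0,"y":0,"z":0,"jaw":-1}]'
python3 -m jog '[{"rx":0,"ry":0,"rz":0,"x":0.06,"y":0.003,"z":0,"jaw":-1},{"rx":0,"ry":0,"rz":0,"x":0.04,"y":0,"z":0,"jaw":-1},{"rx":0,"ry":0,"rz":0,"x":0,"y":0,"z":0,"jaw":-1}]'
python3 -m jog '[{"rx":0,"ry":0,"rz":0,"x":-0.4,"y":0,"z":0,"jaw":-1},{"rx":0,"ry":0,"rz":0,"x":-0.8,"y":0.4,"z":0.5,"jaw":-1},{"rx":0,"ry":0,"rz":0,"x":-0.6,"y":0.7,"z":0.5,"jaw":-1},{"rx":0,"ry":0,"rz":0,"x":0,"y":0,"z":0.9,"jaw":-1},{"rx":0,"ry":0,"rz":0,"x":0,"y":0,"z":0.9,"jaw":-1},{"rx":0,"ry":0,"rz":0,"x":0,"y":0,"z":0,"jaw":-1},{"rx":0,"ry":0,"rz":0,"x":0,"y":0,"z":0,"jaw":-1}]'
python3 amb.py .057 w16 wrist
python3 - <<'E'
from h import *
f,P=load('w16')
h=cv2.cvtColor(np.ascontiguousarray(f),cv2.COLOR_RGB2HSV); m=cv2.inRange(h,(10,90,40),(32,255,255))
n,l,s,c=cv2.connectedComponentsWithStats(m)
for i in range(1,n):
    if s[i][4]>200:
        x,y,w,hh,a=s[i]; X=onz(P,x+w/2-.5,y+hh-.5,.055); d=X[:2]-np.array([.595,.280]); print('front edge inc',np.round([d[0]+.032*d[1],d[1]-.032*d[0]],4))
E
```

```text
clock: 38.38
tcp_pos: [0.5329, 0.2116, 0.0517]
orientation: [-3.139, -0.048, 0.001]
contact_force: [-0.8, 0.2, 0.6]
grip_width: -0.0003
gripper_force: 0.0
clock: 38.75
tcp_pos: [0.5348, 0.2113, 0.0506]
orientation: [-3.14, -0.047, 0.013]
contact_force: [-9.6, -1.0, 1.9]
grip_width: -0.0002
gripper_force: 0.0
clock: 39.62
tcp_pos: [0.4303, 0.2775, 0.2192]
orientation: [-3.139, -0.048, 0.002]
contact_force: [-0.9, -0.4, 0.2]
grip_width: 0.0
gripper_force: 0.0
tcp [0.43027223 0.27752536 0.21924666]
[232  19  51  17 627] world [0.56   0.2799 0.057 ] inc [-0.035  0.001]
[ 307   19   58   25 1093] world [0.559  0.2137 0.057 ] inc [-0.0381 -0.0652]
[125 211   9   8  42] world [0.3865 0.4035 0.057 ] inc [-0.2045  0.1302]
front edge inc [-0.0412  0.001 ]
front edge inc [-0.0475 -0.0664]
```

Both dishes are in: middle centre x ≈ -11, right centre x ≈ -17.5 mm. Now turn and grasp the bar with the jaws only part open.

```bash
python3 -m jog '[{"rx":0,"ry":0,"rz":0.9,"x":0,"y":0,"z":0,"jaw":-0.44},{"rx":0,"ry":0,"rz":0.9,"x":0,"y":0,"z":0,"jaw":-0.44},{"rx":0,"ry":0,"rz":0.9,"x":0,"y":0,"z":0,"jaw":-0.44},{"rx":0,"ry":0,"rz":0.9,"x":0,"y":0,"z":0,"jaw":-0.44},{"rx":0,"ry":0,"rz":0.9,"x":0,"y":0,"z":0,"jaw":-0.44},{"rx":0,"ry":0,"rz":0.9,"x":0,"y":0,"z":0,"jaw":-0.44},{"rx":0,"ry":0,"rz":0.9,"x":0,"y":0,"z":0,"jaw":-0.44},{"rx":0,"ry":0,"rz":0.9,"x":0,"y":0,"z":0,"jaw":-0.44}]'
python3 -m jog '[{"rx":0,"ry":0,"rz":0.9,"x":0,"y":0,"z":-0.5,"jaw":-0.44},{"rx":0,"ry":0,"rz":0.9,"x":0,"y":0,"z":-0.5,"jaw":-0.44},{"rx":0,"ry":0,"rz":0,"x":0,"y":0,"z":-0.5,"jaw":-0.44},{"rx":0,"ry":0,"rz":0,"x":0,"y":0,"z":-0.3,"jaw":-0.44},{"rx":0,"ry":0,"rz":0,"x":0,"y":0,"z":0,"jaw":-0.44},{"rx":0,"ry":0,"rz":0,"x":0,"y":0,"z":0,"jaw":-0.44}]';python3 st.py
```

```text
clock: 40.67
tcp_pos: [0.4299, 0.2767, 0.2177]
orientation: [-2.509, -1.891, 0.008]
contact_force: [-0.3, 0.6, 0.6]
grip_width: 0.0242
gripper_force: 0.0
clock: 41.42
tcp_pos: [0.4307, 0.2772, 0.1114]
orientation: [-2.188, -2.254, 0.004]
contact_force: [0.9, 1.3, 0.7]
grip_width: 0.024
gripper_force: 0.0
q [-1.01  0.39  0.39  2.07 -0.22  0.73 -0.45] tcp [0.4307 0.2772 0.1114] toolx yaw deg 91.71 toolz [-0.002 -0.002 -1.   ]
```

```bash
python3 -m jog '[{"rx":0,"ry":0,"rz":0,"x":-0.035,"y":0,"z":-0.4,"jaw":-0.44},{"rx":0,"ry":0,"rz":0,"x":0,"y":0,"z":-0.4,"jaw":-0.44},{"rx":0,"ry":0,"rz":0,"x":0,"y":0,"z":-0.4,"jaw":-0.44},{"rx":0,"ry":0,"rz":0,"x":0,"y":0,"z":-0.3,"jaw":-0.44},{"rx":0,"ry":0,"rz":0,"x":0,"y":0,"z":0,"jaw":-0.44},{"rx":0,"ry":0,"rz":0,"x":0,"y":0,"z":0,"jaw":-0.44}]'
python3 -m jog '[{"rx":0,"ry":0,"rz":0,"x":0,"y":0,"z":0,"jaw":-1},{"rx":0,"ry":0,"rz":0,"x":0,"y":0,"z":0,"jaw":-1},{"rx":0,"ry":0,"rz":0,"x":0,"y":0,"z":0,"jaw":-1},{"rx":0,"ry":0,"rz":0,"x":0,"y":0,"z":0,"jaw":-1}]' 25
```

```text
clock: 42.18
tcp_pos: [0.4291, 0.2778, 0.0222]
orientation: [-2.187, -2.254, 0.001]
contact_force: [0.6, -0.2, -0.7]
grip_width: 0.0243
gripper_force: 0.0
clock: 42.68
tcp_pos: [0.4284, 0.2779, 0.0223]
orientation: [-2.186, -2.254, 0.002]
contact_force: [-3.2, -0.7, 5.4]
grip_width: 0.0089
gripper_force: 24.9
```

```bash
python3 -m jog '[{"rx":0,"ry":0,"rz":0,"x":0.01,"y":0,"z":0.31,"jaw":-1},{"rx":0,"ry":0,"rz":0,"x":0.052,"y":0,"z":0.267,"jaw":-1},{"rx":0,"ry":0,"rz":0,"x":0.092,"y":0.003,"z":0.258,"jaw":-1},{"rx":0,"ry":0,"rz":0,"x":0,"y":0,"z":0,"jaw":-1}]'
python3 -m jog '[{"rx":0,"ry":0,"rz":0,"x":0.128,"y":0.005,"z":0.242,"jaw":-1},{"rx":0,"ry":0,"rz":0,"x":0.163,"y":0.005,"z":0.218,"jaw":-1},{"rx":0,"ry":0,"rz":0,"x":0.193,"y":0.005,"z":0.19,"jaw":-1},{"rx":0,"ry":0,"rz":0,"x":0,"y":0,"z":0,"jaw":-1}]'
python3 -m jog '[{"rx":0,"ry":0,"rz":0,"x":0.22,"y":0.005,"z":0.162,"jaw":-1},{"rx":0,"ry":0,"rz":0,"x":0.242,"y":0.005,"z":0.125,"jaw":-1},{"rx":0,"ry":0,"rz":0,"x":0.258,"y":0.005,"z":0.088,"jaw":-1},{"rx":0,"ry":0,"rz":0,"x":0,"y":0,"z":0,"jaw":-1}]'
```

```text
clock: 43.18
tcp_pos: [0.4368, 0.2781, 0.0728]
orientation: [-2.185, -2.254, 0.004]
contact_force: [-5.2, 0.6, 1.3]
grip_width: 0.0088
gripper_force: 24.8
clock: 43.68
tcp_pos: [0.4628, 0.2788, 0.1119]
orientation: [-2.182, -2.251, 0.013]
contact_force: [-17.4, -0.7, 17.4]
grip_width: 0.0089
gripper_force: 26.0
clock: 44.18
tcp_pos: [0.5125, 0.2804, 0.1364]
orientation: [-2.188, -2.254, -0.005]
contact_force: [-3.9, 0.0, 15.2]
grip_width: 0.0088
gripper_force: 26.7
```

```bash
python3 -m jog '[{"rx":0,"ry":0,"rz":0,"x":0.15,"y":0.004,"z":0.06,"jaw":-1},{"rx":0,"ry":0,"rz":0,"x":0.1,"y":0.004,"z":0.03,"jaw":-1},{"rx":0,"ry":0,"rz":0,"x":0,"y":0,"z":0,"jaw":-1},{"rx":0,"ry":0,"rz":0,"x":0,"y":0,"z":0,"jaw":-1}]'
python3 -m jog '[{"rx":0,"ry":0,"rz":0,"x":0.07,"y":0,"z":0,"jaw":-1},{"rx":0,"ry":0,"rz":0,"x":0,"y":0,"z":0,"jaw":-1},{"rx":0,"ry":0,"rz":0,"x":0,"y":0,"z":0,"jaw":-1}]'
```

```text
clock: 44.68
tcp_pos: [0.5261, 0.2807, 0.1393]
orientation: [-2.187, -2.255, -0.001]
contact_force: [-1.0, 2.0, 5.0]
grip_width: 0.0086
gripper_force: 25.6
clock: 45.05
tcp_pos: [0.5303, 0.2807, 0.1395]
orientation: [-2.187, -2.255, -0.001]
contact_force: [-1.7, 2.7, 5.8]
grip_width: 0.0087
gripper_force: 25.8
```

```bash
python3 -m jog '[{"rx":0,"ry":0,"rz":0,"x":0.05,"y":0,"z":0,"jaw":-1},{"rx":0,"ry":0,"rz":0,"x":0,"y":0,"z":0,"jaw":-1},{"rx":0,"ry":0,"rz":0,"x":0,"y":0,"z":0,"jaw":-1}]'
python3 -m jog '[{"rx":0,"ry":0,"rz":0,"x":0.05,"y":0,"z":0,"jaw":-1},{"rx":0,"ry":0,"rz":0,"x":0,"y":0,"z":0,"jaw":-1},{"rx":0,"ry":0,"rz":0,"x":0,"y":0,"z":0,"jaw":-1}]'
```

```text
clock: 45.42
tcp_pos: [0.5313, 0.2808, 0.1395]
orientation: [-2.185, -2.254, 0.004]
contact_force: [-7.4, 1.9, 12.7]
grip_width: 0.009
gripper_force: 26.3
clock: 45.8
tcp_pos: [0.5314, 0.2808, 0.1394]
orientation: [-2.181, -2.252, 0.011]
contact_force: [-17.2, 0.1, 20.1]
grip_width: 0.0088
gripper_force: 27.2
```

```bash
python3 -m jog '[{"rx":0,"ry":0,"rz":0,"x":-0.04,"y":0,"z":0,"jaw":1},{"rx":0,"ry":0,"rz":0,"x":0,"y":0,"z":0,"jaw":1},{"rx":0,"ry":0,"rz":0,"x":0,"y":0,"z":0,"jaw":1},{"rx":0,"ry":0,"rz":0,"x":0,"y":0,"z":0,"jaw":1},{"rx":0,"ry":0,"rz":0,"x":0,"y":0,"z":0.5,"jaw":1},{"rx":0,"ry":0,"rz":0,"x":0,"y":0,"z":0.9,"jaw":1},{"rx":0,"ry":0,"rz":0,"x":0,"y":0,"z":0.9,"jaw":1},{"rx":0,"ry":0,"rz":0,"x":0,"y":0,"z":0.6,"jaw":1}]'
python3 -m jog '[{"rx":0,"ry":0,"rz":0,"x":-0.1,"y":-0.9,"z":0,"jaw":1},{"rx":0,"ry":0,"rz":0,"x":-0.2,"y":-0.98,"z":0,"jaw":1},{"rx":0,"ry":0,"rz":0,"x":-0.2,"y":-0.98,"z":0,"jaw":1},{"rx":0,"ry":0,"rz":0,"x":-0.2,"y":-0.98,"z":0,"jaw":1},{"rx":0,"ry":0,"rz":0,"x":-0.2,"y":-0.98,"z":0,"jaw":1},{"rx":0,"ry":0,"rz":0,"x":-0.2,"y":-0.98,"z":0,"jaw":1},{"rx":0,"ry":0,"rz":0,"x":-0.1,"y":-0.98,"z":0,"jaw":1},{"rx":0,"ry":0,"rz":0,"x":-0.1,"y":-0.98,"z":0,"jaw":1}]'
python3 -m jog '[{"rx":0,"ry":0,"rz":0,"x":0,"y":-0.98,"z":0,"jaw":1},{"rx":0,"ry":0,"rz":0,"x":0,"y":-0.98,"z":0,"jaw":1},{"rx":0,"ry":0,"rz":0,"x":0,"y":-0.98,"z":0,"jaw":1},{"rx":0,"ry":0,"rz":0,"x":0,"y":-0.5,"z":0,"jaw":1},{"rx":0,"ry":0,"rz":0,"x":0,"y":0,"z":0,"jaw":1},{"rx":0,"ry":0,"rz":0,"x":0,"y":0,"z":0,"jaw":1},{"rx":0,"ry":0,"rz":0,"x":0,"y":0,"z":0,"jaw":1}]'; python3 st.py
python3 - <<'E'
from h import *
f,P=snap('wrist','w17'); g=f[:,:,::-1]
t,_=snap('top','t17'); c=cv2.resize(t[140:190,140:250,::-1],(512,233),interpolation=2)
cv2.imwrite('pics/w17b.png',np.vstack([g[:340],c]))
E
```

```text
clock: 46.8
tcp_pos: [0.5337, 0.2799, 0.3153]
orientation: [2.188, 2.254, 0.002]
contact_force: [0.8, -0.5, -0.0]
grip_width: 0.0853
gripper_force: 0.0
clock: 47.8
tcp_pos: [0.4544, -0.1876, 0.3128]
orientation: [2.187, 2.255, -0.001]
contact_force: [1.3, -0.2, -0.9]
grip_width: 0.0853
gripper_force: 0.0
clock: 48.68
tcp_pos: [0.4555, -0.3906, 0.3124]
orientation: [-2.184, -2.257, 0.002]
contact_force: [0.2, 0.6, -0.9]
grip_width: 0.0854
gripper_force: 0.0
q [-0.04  0.38  0.87  1.68 -0.3   1.23  0.93] tcp [ 0.4555 -0.3906  0.3124] toolx yaw deg 91.87 toolz [-0.001  0.    -1.   ]
```

View pics/w17b.png

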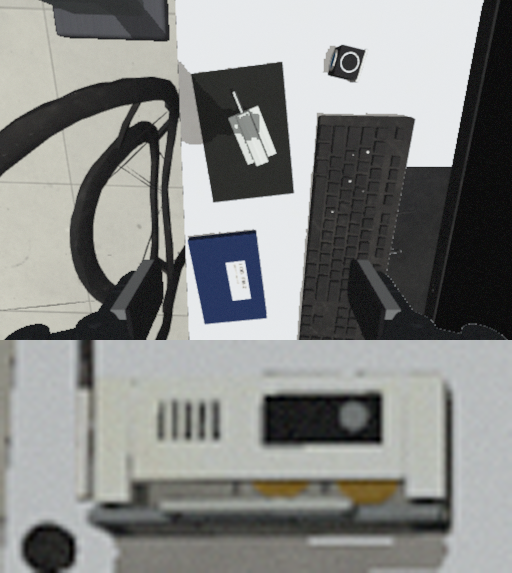

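Wrist view: mat corners (192,74), (282,63), (293,190), (213,201); blade tip at (235,93); gauge body from about (238,112) to (268,160). The top crop shows the door shut with both amber dishes behind it.

```bash
cat > g.py <<'E'
from h import *
import sys
def gauge(fn,zt=.039):
    f,P=load(fn); m=cv2.inRange(cv2.cvtColor(np.ascontiguousarray(f),cv2.COLOR_RGB2GRAY),95,255)
    M=cv2.cvtColor(np.ascontiguousarray(f),cv2.COLOR_RGB2GRAY)
    return f,P,m
E
python3 - <<'E'
from g import *
f,P,m=gauge('w17')
roi=np.zeros_like(m); cv2.fillPoly(roi,[np.array([(197,80),(279,69),(289,186),(218,195)])],255); m&=roi
n,l,s,c=cv2.connectedComponentsWithStats(m); i=1+np.argmax(s[1:,4]); print(s[1:][:, [0,1,2,3,4]].tolist())
b=((l>0)*255).astype(np.uint8)
body=cv2.morphologyEx(b,cv2.MORPH_OPEN,np.ones((8,8))); r_=cv2.minAreaRect(cv2.findNonZero(body)); print('body',r_)
for q in cv2.boxPoints(r_): print(q,onz(P,*q,.008)[:2].round(4),onz(P,*q,.039)[:2].round(4))
cen=onz(P,*r_[0],.02); print('center',cen)
ys,xs=np.nonzero(b); k=ys.argmin(); tip=onz(P,xs[ys<ys.min()+3].mean(),ys.min(),.021+.008); print('tip',tip)
print('yaw via tip',np.degrees(np.arctan2(*(tip-cen)[[1,0]])),np.hypot(*(tip-cen)[:2]))
C=[onz(P,u,v,.003)[:2] for u,v in((192,74),(282,63),(293,190),(213,201))]; print('mat',np.round(C,4).tolist(),np.mean(C,0))
cv2.imwrite('pics/g17.png',np.hstack([cv2.resize(f[55:205,185:300,::-1],None,fx=3,fy=3,interpolation=2),cv2.cvtColor(cv2.resize(b[55:205,185:300],None,fx=3,fy=3,interpolation=0),cv2.COLOR_GRAY2BGR)]))
E
```

```text
[[228, 91, 49, 76, 1822]]
body ((253.9827423095703, 138.20687866210938), (56.45138168334961, 32.868072509765625), 68.19859313964844)
[228.24136 118.10344] [ 0.418  -0.3503] [ 0.4205 -0.3474]
[258.7586  105.89653] [ 0.4584 -0.3332] [ 0.4581 -0.3315]
[279.72412 158.31032] [ 0.4902 -0.4028] [ 0.4876 -0.3962]
[249.20688 170.51723] [ 0.4481 -0.4217] [ 0.4484 -0.4138]
center [ 0.45339285 -0.37422377  0.02      ]
tip [ 0.42607157 -0.31513195  0.029     ]
yaw via tip 114.8136015993951 0.06510219067153437
mat [[0.3702, -0.2962], [0.4865, -0.2792], [0.5126, -0.4501], [0.3958, -0.471]] [ 0.44125869 -0.37414892]
```

View pics/g17.png

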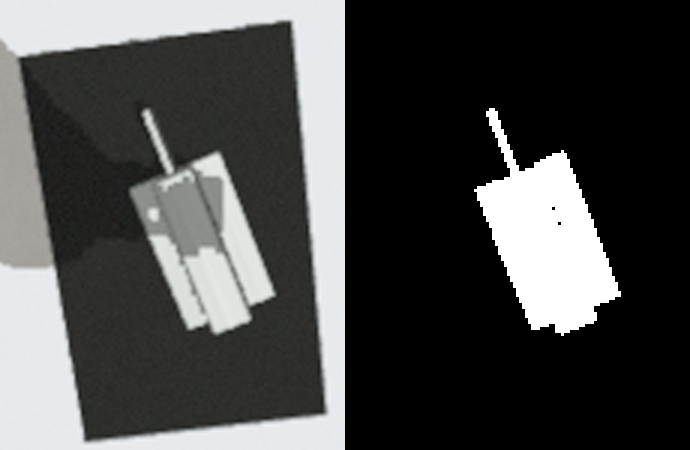

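```bash
python3 -m jog '[{"rx":0,"ry":0,"rz":0.72,"x":-0.055,"y":0.28,"z":-0.3,"jaw":1},{"rx":0,"ry":0,"rz":0.72,"x":0,"y":0,"z":-0.6,"jaw":1},{"rx":0,"ry":0,"rz":0.73,"x":0,"y":0,"z":-0.8,"jaw":1},{"rx":0,"ry":0,"rz":0,"x":0,"y":0,"z":-0.8,"jaw":1},{"rx":0,"ry":0,"rz":0,"x":0,"y":0,"z":-0.8,"jaw":1},{"rx":0,"ry":0,"rz":0,"x":0,"y":0,"z":-0.6,"jaw":1},{"rx":0,"ry":0,"rz":0,"x":0,"y":0,"z":0,"jaw":1},{"rx":0,"ry":0,"rz":0,"x":0,"y":0,"z":0,"jaw":1}]'; python3 st.py
python3 - <<'E'
from g import *
f,P=snap('wrist','w18'); f,P,m=gauge('w18')
n,l,s,c=cv2.connectedComponentsWithStats(m); print(s[1:].tolist())
E
```

```text
clock: 49.78
tcp_pos: [0.4524, -0.3757, 0.08]
orientation: [1.722, 2.625, -0.003]
contact_force: [-0.2, 0.2, 0.8]
grip_width: 0.0852
gripper_force: 0.0
q [ 0.13  0.6   0.61  1.92 -0.48  0.77  1.43] tcp [ 0.4524 -0.3757  0.08  ] toolx yaw deg 113.46 toolz [ 0.    -0.003 -1.   ]
[[56, 0, 456, 376, 75195], [0, 50, 26, 32, 446], [22, 59, 108, 51, 2744], [43, 116, 78, 182, 1825], [223, 116, 64, 155, 6411], [453, 118, 29, 31, 173], [0, 126, 82, 199, 9392], [480, 133, 32, 40, 353], [263, 158, 1, 1, 1], [264, 160, 1, 1, 1], [258, 162, 2, 2, 3], [263, 163, 3, 2, 3], [413, 300, 4, 3, 8], [437, 303, 6, 6, 28], [17, 305, 31, 25, 369], [111, 309, 15, 11, 107], [385, 309, 16, 11, 107], [498, 315, 14, 31, 228], [336, 370, 5, 4, 16]]
```

View pics/w18.png

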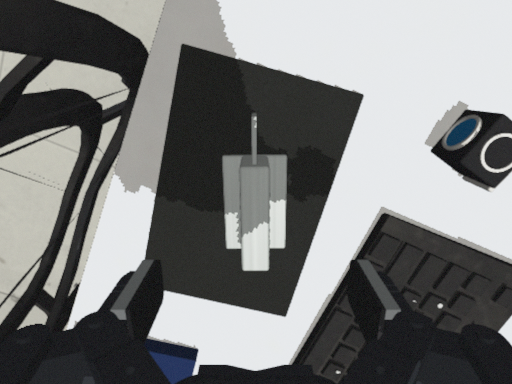

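I've now viewed 16 pictures, two over the limit of 14, so from here I measure by code only. The gauge is aligned with the hand: blade at column 255, rows 114–165; block spans columns 240–270. Descend and grip.

```bash
python3 -m jog '[{"rx":0,"ry":0,"rz":0,"x":0,"y":0.03,"z":-0.4,"jaw":1},{"rx":0,"ry":0,"rz":0,"x":0,"y":0,"z":-0.4,"jaw":1},{"rx":0,"ry":0,"rz":0,"x":0,"y":0,"z":-0.3,"jaw":1},{"rx":0,"ry":0,"rz":0,"x":0,"y":0,"z":0,"jaw":1},{"rx":0,"ry":0,"rz":0,"x":0,"y":0,"z":0,"jaw":1}]'
python3 -m jog '[{"rx":0,"ry":0,"rz":0,"x":0,"y":0,"z":0,"jaw":-1},{"rx":0,"ry":0,"rz":0,"x":0,"y":0,"z":0,"jaw":-1},{"rx":0,"ry":0,"rz":0,"x":0,"y":0,"z":0,"jaw":-1},{"rx":0,"ry":0,"rz":0,"x":0,"y":0,"z":0,"jaw":-1},{"rx":0,"ry":0,"rz":0,"x":0,"y":0,"z":0,"jaw":-1},{"rx":0,"ry":0,"rz":0,"x":0,"y":0,"z":0,"jaw":-1},{"rx":0,"ry":0,"rz":0,"x":0,"y":0,"z":0,"jaw":-1}]' 60
python3 st.py
```

```text
clock: 50.45
tcp_pos: [0.4521, -0.3741, 0.0135]
orientation: [1.723, 2.625, -0.003]
contact_force: [-0.3, 0.3, 0.7]
grip_width: 0.0855
gripper_force: 0.0
clock: 51.32
tcp_pos: [0.4518, -0.3737, 0.0128]
orientation: [1.724, 2.626, -0.003]
contact_force: [-0.4, 0.9, 4.7]
grip_width: 0.0169
gripper_force: 59.7
q [ 0.19  0.69  0.53  1.95 -0.56  0.65  1.48] tcp [ 0.4518 -0.3737  0.0128] toolx yaw deg 113.44 toolz [-0.001 -0.002 -1.   ]
```

```bash
python3 -m jog '[{"rx":0,"ry":0,"rz":0,"x":0,"y":0,"z":0.3,"jaw":-1},{"rx":0,"ry":0,"rz":-0.5,"x":0,"y":0,"z":0.7,"jaw":-1},{"rx":0,"ry":0,"rz":-0.5,"x":0,"y":0,"z":0.6,"jaw":-1},{"rx":0,"ry":0,"rz":-0.6,"x":0.1,"y":0.3,"z":0.2,"jaw":-1},{"rx":0,"ry":0,"rz":-0.56,"x":0.15,"y":0.6,"z":0,"jaw":-1},{"rx":0,"ry":0,"rz":0,"x":0.2,"y":0.9,"z":0,"jaw":-1},{"rx":0,"ry":0,"rz":0,"x":0.2,"y":0.9,"z":0,"jaw":-1},{"rx":0,"ry":0,"rz":0,"x":0.2,"y":0.9,"z":0,"jaw":-1}]'
python3 -m jog '[{"rx":0,"ry":0,"rz":0,"x":0.2,"y":0.9,"z":0,"jaw":-1},{"rx":0,"ry":0,"rz":0,"x":0.2,"y":0.9,"z":0,"jaw":-1},{"rx":0,"ry":0,"rz":0,"x":0.2,"y":0.9,"z":0,"jaw":-1},{"rx":0,"ry":0,"rz":0,"x":0.2,"y":0.6,"z":-0.2,"jaw":-1},{"rx":0,"ry":0,"rz":0,"x":0.1,"y":0.3,"z":-0.2,"jaw":-1},{"rx":0,"ry":0,"rz":0,"x":0,"y":0,"z":-0.2,"jaw":-1},{"rx":0,"ry":0,"rz":0,"x":0,"y":0,"z":0,"jaw":-1},{"rx":0,"ry":0,"rz":0,"x":0,"y":0,"z":0,"jaw":-1}]';python3 st.py
```

```text
clock: 52.32
tcp_pos: [0.5025, -0.1556, 0.1211]
orientation: [-2.185, -2.256, 0.002]
contact_force: [1.1, 1.1, -1.8]
grip_width: 0.0168
gripper_force: 58.9
clock: 53.32
tcp_pos: [0.5563, 0.0562, 0.0848]
orientation: [-2.189, -2.253, 0.004]
contact_force: [1.0, 1.0, -1.8]
grip_width: 0.0173
gripper_force: 58.9
q [-0.77  0.59  0.75  1.99 -0.57  0.78  0.34] tcp [0.5563 0.0562 0.0848] toolx yaw deg 91.65 toolz [-0.002 -0.002 -1.   ]
```

```bash
python3 - <<'E'
from h import *
o=get_obs()['tcp_pos'];f,P=snap('wrist','w19');g=cv2.cvtColor(f,cv2.COLOR_RGB2GRAY).astype(int)
W=lambda x,y,z: np.array([.5945+x-.032*y,.280+.032*x+y,z])
for n,a in dict(wallR=(-.05,-.131,.105),wallRin=(-.05,-.103,.105),door_in_R=(-.057,-.131,.12),door_in=(-.057,-.103,.12),door_outR=(-.069,-.131,.12)).items(): print(n,proj(P,W(*a)).round(1))
d=np.array([np.cos(np.radians(91.65)),np.sin(np.radians(91.65)),0])
tip=o+d*.063+[0,0,.0082]; base=o+d*.035+[0,0,.0082]
print('tip top',proj(P,tip+[0,0,.012]).round(1),'base top',proj(P,base+[0,0,.012]).round(1),'tip bot',proj(P,tip-[0,0,.012]).round(1))
for v in (40,60,75,90,105,120,135,150,165,180): print(v,' '.join(map(str,g[v,200:320:2])))
E
```

```text
wallR [239.3  59. ]
wallRin [237.6 -36.6]
door_in_R [213.7  55.3]
door_in [209.1 -55.9]
door_outR [173.9  55.5]
tip top [253.9 141.2] base top [254. 211.] tip bot [254.2 132.3]
40 87 88 85 81 80 74 57 40 37 40 33 40 36 37 35 71 62 79 88 84 88 119 139 142 142 144 141 143 143 143 142 142 142 142 141 143 142 141 142 143 144 141 143 142 143 141 141 142 141 140 141 140 140 141 140 140 140 142 140 140
60 143 93 49 27 33 32 31 34 27 34 31 34 39 39 37 80 76 111 84 87 83 84 65 53 52 52 54 52 51 53 52 54 53 55 54 51 53 52 52 52 52 51 53 54 54 51 49 52 53 49 51 53 49 49 50 51 53 52 52 53
75 143 142 144 142 144 143 142 144 145 143 142 144 144 145 143 143 142 143 142 141 143 142 142 142 143 142 144 143 143 145 144 143 144 142 144 145 145 144 145 144 143 143 142 143 142 144 143 143 145 142 144 145 141 144 143 143 144 143 143 143
90 142 141 144 145 141 144 142 143 142 142 144 143 144 144 145 143 141 144 144 143 141 142 144 145 144 142 144 147 143 142 142 144 144 146 143 145 143 143 142 144 144 146 145 143 145 142 144 142 143 145 144 145 142 143 142 143 143 143 144 145
105 94 92 93 92 92 94 95 95 14
[... 570 characters left out ...]
4 143 140 142 142 143 143 143 143 144 144 144 144 142 144 146 143 143 141 144 142
150 95 96 94 93 93 93 93 92 94 94 91 93 95 95 94 93 95 94 92 94 93 94 94 94 94 85 109 123 129 101 94 94 117 144 142 144 142 143 142 144 145 144 146 143 143 144 142 144 142 143 140 142 143 143 145 142 142 145 142 142
165 93 92 91 94 93 94 93 93 93 95 92 91 94 91 93 95 94 95 94 93 94 93 93 94 96 86 69 74 76 99 93 93 91 94 143 142 143 142 145 144 136 91 93 92 97 94 109 127 127 145 143 143 144 144 142 144 143 144 144 142
180 94 95 95 93 92 92 94 94 93 92 96 96 95 95 95 94 92 94 92 94 95 95 95 94 93 84 68 72 100 101 96 96 93 93 95 92 95 92 94 94 94 97 96 94 95 94 94 93 119 143 142 144 144 143 141 141 143 144 145 145
```

```bash
python3 - <<'E'
from h import *
f,P=load('w19');g=cv2.cvtColor(np.ascontiguousarray(f),cv2.COLOR_RGB2GRAY).astype(int)
for v in (2,10,20,30,45,50,54,57,60,62,64,66,68): print(v,' '.join(map(str,g[v,160:256:2])))
print(f[40,200:250:4].tolist())
E
```

```text
2 143 142 141 144 143 143 119 60 71 74 81 83 83 84 83 88 86 89 85 87 89 85 83 80 77 66 39 36 35 26 23 21 28 26 22 27 20 23 23 36 103 116 142 143 142 144 142 142
10 144 140 144 146 142 146 137 52 66 72 79 83 82 85 85 85 87 85 89 90 90 89 81 79 76 63 45 33 40 23 25 22 24 24 18 29 24 16 22 30 96 112 142 141 143 142 143 143
20 141 141 144 143 144 143 143 76 66 72 75 82 84 84 85 85 86 87 88 86 87 85 86 82 80 71 49 40 42 30 23 22 20 24 21 25 24 21 23 29 95 122 139 142 143 143 141 142
30 145 144 141 142 143 143 143 117 63 69 76 83 82 83 82 85 86 87 86 87 87 88 86 82 76 73 54 39 36 39 37 29 31 32 34 58 68 79 89 77 92 102 138 142 142 142 143 143
45 144 145 142 144 143 144 143 142 132 53 65 66 68 72 70 71 73 73 72 74 72 76 72 70 69 65 43 37 34 33 33 36 37 36 41 70 66 79 87 86 88 119 141 142 145 142 142 141
50 143 143 143 145 144 143 143 145 143 142 132 96 38 44 47 49 45 45 51 50 46 49 48 45 38 29 39 31 36 33 34 36 37 35 34 70 69 77 87 89 83 114 132 134 136 135 135 135
54 142 144 145 144 145 142 143 142 142 145 144 144 143 143 135 93 42 36 30 31 33 35 34 30 33 31 32 36 34 35 36 38 36 34 33 57 6
[... 577 characters left out ...]
42 144 141 144 143 142 142 142 143 142 144 144 143 144 143 142 143 143 118 65 44 47 48 43 44 57 89 127 92 94 72 86 95 91 92 92 72 53 51 52 50
66 145 144 144 144 142 143 143 146 141 143 144 143 143 142 143 141 145 142 142 142 144 145 142 144 143 143 142 142 144 143 143 142 143 143 146 144 144 139 61 54 50 50 55 54 53 52 54 54
68 142 143 143 144 141 142 143 143 144 144 144 142 142 146 144 145 144 145 145 144 145 145 142 142 144 143 143 144 141 143 144 143 143 143 144 143 144 144 93 84 63 58 64 61 60 61 59 67
[[84, 88, 89], [83, 86, 87], [78, 81, 83], [55, 58, 57], [36, 37, 38], [31, 34, 34], [34, 37, 34], [34, 35, 34], [63, 62, 59], [88, 89, 84], [89, 88, 85], [140, 140, 134], [142, 143, 137]]
```

```bash
python3 -m jog '[{"rx":0,"ry":0,"rz":0.02,"x":-0.13,"y":0,"z":-0.13,"jaw":-1},{"rx":0,"ry":0,"rz":0,"x":0,"y":0,"z":-0.12,"jaw":-1},{"rx":0,"ry":0,"rz":0,"x":0,"y":0,"z":0,"jaw":-1},{"rx":0,"ry":0,"rz":0,"x":0,"y":0,"z":0,"jaw":-1}]'
cat > gap.py <<'E'
from h import *
from scipy.spatial.transform import Rotation as Ro
import sys
ob=get_obs();o=ob['tcp_pos'];d=Ro.from_rotvec(ob['orientation']).as_matrix()[:,0]
f,P=snap('wrist',sys.argv[1]);g=cv2.cvtColor(f,cv2.COLOR_RGB2GRAY).astype(int)
W=lambda x,y,z: np.array([.5945+x-.032*y,.280+.032*x+y,z])
print('tcp',o.round(4),'yaw',np.degrees(np.arctan2(d[1],d[0])).round(2))
for n,a in dict(wall=(-.05,-.131,.105),wall2=(-.05,-.115,.105),door=(-.057,-.131,.12),door2=(-.057,-.115,.12)).items(): print(n,proj(P,W(*a)).round(1))
tip=o+d*.063+[0,0,.0082]
print('tip top',proj(P,tip+[0,0,.012]).round(1),'base top',proj(P,tip-d*.028+[0,0,.012]).round(1),'tip inc',np.round([tip[0]-.5945+.032*(tip[1]-.28),tip[1]-.28-.032*(tip[0]-.5945),tip[2]],4))
for v in map(int,sys.argv[2].split(',')): print(v,' '.join(map(str,g[v,190:290:2])))
E
python3 gap.py w20 5,20,35,50,60,100,130,140,150,170,190
```

```text
clock: 53.88
tcp_pos: [0.5489, 0.0585, 0.0695]
orientation: [-2.181, -2.26, 0.003]
contact_force: [0.1, 0.2, -1.3]
grip_width: 0.0168
gripper_force: 58.9
tcp [0.5489 0.0585 0.0695] yaw 92.05
wall [263.2  64.1]
wall2 [263.8   4. ]
door [237.5  60.4]
door2 [236.5 -10.6]
tip top [253.8 141. ] base top [254.  210.8] tip inc [-0.0529 -0.157   0.0776]
5 83 55 67 72 75 81 85 85 84 86 84 84 90 88 88 88 91 92 86 86 80 80 67 49 36 29 26 25 27 27 25 24 29 27 28 26 28 70 102 129 145 143 144 145 143 143 143 143 146 144
20 98 43 68 73 75 86 85 83 85 87 84 85 86 87 87 88 90 88 85 85 83 79 70 52 34 20 24 20 23 24 21 24 13 22 25 19 22 78 112 131 145 147 144 146 144 143 141 144 146 144
35 127 72 60 70 74 80 83 83 83 85 86 87 89 86 87 89 87 88 88 85 82 78 73 50 39 35 38 39 63 73 82 88 90 89 90 80 49 81 98 134 145 144 144 146 145 144 144 146 144 144
50 145 95 95 54 56 62 68 68 68 71 70 69 70 68 71 69 66 71 69 66 67 65 46 38 36 39 34 31 69 78 81 91 91 92 90 82 50 87 117 135 144 147 144 145 145 142 145 141 144 145
60 145 144 145 145 145 146 144 135 118 119 93 37 35 33 31 35 32 38 33 35 34 31 32 33 36 35 3
[... 430 characters left out ...]
46 145 146 146 143
140 94 95 95 96 92 94 94 96 94 95 94 95 96 95 96 94 94 93 94 97 95 96 94 95 146 145 146 145 147 146 123 105 115 118 113 146 146 146 146 144 145 146 143 145 144 146 146 145 145 144
150 96 95 94 98 94 97 95 94 95 93 95 94 96 96 94 95 95 98 94 95 95 96 96 95 94 94 93 94 119 146 124 110 125 125 115 145 145 142 146 146 144 143 144 144 144 145 146 145 146 146
170 92 95 97 96 95 95 95 95 95 96 95 95 93 95 93 95 96 95 94 93 94 94 95 93 95 95 95 96 94 94 84 72 75 73 74 93 96 94 94 94 120 145 144 144 146 144 144 145 146 143
190 97 98 97 94 93 96 95 94 93 94 73 71 71 73 73 72 73 74 72 73 73 76 72 72 61 55 53 54 54 54 52 72 73 72 63 51 54 55 51 57 58 90 104 103 105 104 101 103 106 107
```

```bash
python3 -m jog '[{"rx":0,"ry":0,"rz":-0.02,"x":-0.013,"y":0,"z":0,"jaw":-1},{"rx":0,"ry":0,"rz":0,"x":-0.006,"y":0.2,"z":0,"jaw":-1},{"rx":0,"ry":0,"rz":0,"x":-0.006,"y":0.15,"z":0,"jaw":-1},{"rx":0,"ry":0,"rz":0,"x":0,"y":0,"z":0,"jaw":-1},{"rx":0,"ry":0,"rz":0,"x":0,"y":0,"z":0,"jaw":-1}]'
python3 gap.py w21 5,20,30,100,110,120,140,150,170
```

```text
clock: 54.55
tcp_pos: [0.5472, 0.0796, 0.0695]
orientation: [-2.185, -2.257, 0.003]
contact_force: [1.1, 0.2, -2.1]
grip_width: 0.0166
gripper_force: 58.9
tcp [0.5472 0.0796 0.0695] yaw 91.86
wall [264.9 134.1]
wall2 [265.4  81.7]
door [241.4 141.7]
door2 [240.6  81.2]
tip top [253.9 141. ] base top [254.  210.9] tip inc [-0.0537 -0.1359  0.0776]
5 129 93 52 63 70 74 81 84 85 83 84 85 88 88 88 87 88 89 86 88 87 84 80 72 57 40 39 38 50 76 118 137 147 147 146 145 146 146 146 146 127 86 88 89 90 90 71 48 81 80
20 147 97 79 57 69 75 80 84 84 83 83 87 86 88 86 89 90 90 91 91 89 83 79 75 60 41 38 37 50 78 115 134 147 145 147 144 148 147 146 143 127 89 90 89 91 89 90 89 90 89
30 146 131 86 53 67 73 79 82 85 86 86 84 88 86 88 88 91 90 89 89 89 85 81 76 60 40 40 39 44 75 114 133 146 144 146 145 146 146 148 146 114 90 89 90 89 90 89 88 89 87
100 97 97 100 97 80 60 69 74 83 85 82 86 87 89 86 89 89 88 90 85 91 88 83 79 70 48 37 28 21 43 50 57 59 61 58 61 37 35 92 103 139 147 147 145 146 147 148 146 144 147
110 96 94 97 96 84 53 67 73 78 85 84 86 85 85 85 86 88 89 88 91 90 84 81 79 72 47 39 40 68 130 100 118 130 132 102 100 63 55 91 122 142 145 147 149 144 145 148 147 147 146
120 97 95 97 96 97 47 65 72 77 85 85 88 86 87 88 88 89 86 88 89 91 88 82 83 76 51 60 147 147 147 147 147 147 148 147 149 149 84 97 122 140 146 147 144 146 150 146 145 146 143
140 96 97 97 94 97 97 98 98 98 98 98 97 94 97 96 95 96 95 97 95 97 96 95 95 94 148 148 146 148 145 123 107 118 119 115 147 147 148 148 146 148 146 148 148 147 147 148 146 147 147
150 99 99 98 98 96 95 97 96 95 96 94 95 96 96 98 95 95 96 96 95 95 96 97 98 95 96 97 94 148 148 127 113 126 128 115 145 148 147 147 146 146 147 145 147 148 148 148 147 148 146
170 95 100 99 96 99 98 99 96 98 94 98 97 96 97 98 99 96 93 95 97 96 97 94 97 94 97 94 98 93 95 85 68 76 76 100 97 95 95 96 96 96 120 147 146 147 148 147 145 147 150
```

```bash
python3 -m jog '[{"rx":0,"ry":0,"rz":0,"x":-0.004,"y":0.12,"z":0,"jaw":-1},{"rx":0,"ry":0,"rz":0,"x":-0.004,"y":0.12,"z":0,"jaw":-1},{"rx":0,"ry":0,"rz":0,"x":0,"y":0,"z":0,"jaw":-1},{"rx":0,"ry":0,"rz":0,"x":0,"y":0,"z":0,"jaw":-1}]'
python3 -m jog '[{"rx":0,"ry":0,"rz":0,"x":-0.004,"y":0.12,"z":0,"jaw":-1},{"rx":0,"ry":0,"rz":0,"x":-0.004,"y":0.12,"z":0,"jaw":-1},{"rx":0,"ry":0,"rz":0,"x":0,"y":0,"z":0,"jaw":-1},{"rx":0,"ry":0,"rz":0,"x":0,"y":0,"z":0,"jaw":-1}]'
python3 gap.py w22 150
```

```text
clock: 55.1
tcp_pos: [0.5467, 0.094, 0.0695]
orientation: [-2.185, -2.257, 0.003]
contact_force: [0.2, -0.2, -1.5]
grip_width: 0.0169
gripper_force: 58.9
clock: 55.6
tcp_pos: [0.5463, 0.1084, 0.0695]
orientation: [-2.185, -2.257, 0.003]
contact_force: [-0.3, -0.2, -1.4]
grip_width: 0.0167
gripper_force: 58.9
tcp [0.5463 0.1084 0.0695] yaw 91.86
wall [264.2 216.3]
wall2 [264.6 172.3]
door [242.7 234.8]
door2 [242.1 185.3]
tip top [253.9 141. ] base top [254.  210.8] tip inc [-0.0537 -0.1071  0.0776]
150 103 102 101 102 105 102 41 51 49 53 57 56 57 56 54 58 56 74 91 91 91 90 86 86 80 60 43 40 35 58 72 76 78 77 75 90 56 56 102 123 146 154 154 155 152 153 153 153 155 154
```

```bash
python3 -m jog '[{"rx":0,"ry":0,"rz":0,"x":-0.001,"y":0.05,"z":0,"jaw":-1},{"rx":0,"ry":0,"rz":0,"x":0,"y":0.03,"z":0,"jaw":-1},{"rx":0,"ry":0,"rz":0,"x":0,"y":0,"z":0,"jaw":-1},{"rx":0,"ry":0,"rz":0,"x":0,"y":0,"z":0,"jaw":-1}]'
```

```text
clock: 56.15
tcp_pos: [0.5462, 0.1127, 0.0695]
orientation: [-2.186, -2.256, 0.003]
contact_force: [-0.4, -1.7, -1.1]
grip_width: 0.0168
gripper_force: 59.0
```

```bash
python3 -m jog '[{"rx":0,"ry":0,"rz":0,"x":0,"y":0.02,"z":0,"jaw":-1},{"rx":0,"ry":0,"rz":0,"x":0,"y":0,"z":0,"jaw":-1},{"rx":0,"ry":0,"rz":0,"x":0,"y":0,"z":0,"jaw":-1},{"rx":0,"ry":0,"rz":0,"x":0,"y":0,"z":0,"jaw":-1},{"rx":0,"ry":0,"rz":0,"x":0,"y":0,"z":0,"jaw":-1},{"rx":0,"ry":0,"rz":0,"x":0,"y":0,"z":0,"jaw":-1},{"rx":0,"ry":0,"rz":0,"x":0,"y":0,"z":0,"jaw":-1},{"rx":0,"ry":0,"rz":0,"x":0,"y":0,"z":0,"jaw":-1}]'
python3 -m jog '[{"rx":0,"ry":0,"rz":0,"x":0,"y":0,"z":0,"jaw":-1},{"rx":0,"ry":0,"rz":0,"x":0,"y":0,"z":0,"jaw":-1},{"rx":0,"ry":0,"rz":0,"x":0,"y":0,"z":0,"jaw":-1},{"rx":0,"ry":0,"rz":0,"x":0,"y":0,"z":0,"jaw":-1}]'
python3 gap.py w23 150,170,180,190,200
```

```text
clock: 57.15
tcp_pos: [0.5462, 0.1128, 0.0695]
orientation: [2.187, 2.255, -0.005]
contact_force: [-0.1, -6.0, -0.2]
grip_width: 0.0171
gripper_force: 59.1
clock: 57.65
tcp_pos: [0.5462, 0.1127, 0.0695]
orientation: [2.187, 2.255, -0.005]
contact_force: [0.0, -5.2, -0.4]
grip_width: 0.0169
gripper_force: 59.1
tcp [0.5462 0.1127 0.0695] yaw 91.76
wall [263.8 227.9]
wall2 [264.1 185.1]
door [242.6 247.9]
door2 [241.8 199.8]
tip top [253.9 141.2] base top [254. 211.] tip inc [-0.0536 -0.1027  0.0776]
150 101 104 104 103 105 92 47 50 54 53 56 57 58 55 90 92 90 92 91 90 94 90 89 85 80 55 41 39 35 66 77 104 133 136 106 92 51 61 106 129 144 146 147 144 147 148 148 145 147 146
170 104 103 103 103 102 104 59 50 52 54 57 55 59 56 58 58 58 55 59 57 54 57 55 57 52 39 37 27 12 18 19 14 21 13 13 20 21 62 104 140 156 153 156 156 154 156 155 155 156 160
180 104 106 104 104 105 104 86 46 50 55 57 56 59 59 57 59 59 58 57 55 57 59 59 54 54 44 33 25 18 16 15 11 19 16 22 24 24 66 103 140 156 155 154 156 153 157 155 153 152 155
190 105 105 105 104 105 102 91 49 50 51 56 58 56 55 55 56 57 56 56 59 58 58 55 54 52 47 32 23 23 22 18 14 16 21 21 19 24 69 118 141 157 155 157 154 155 154 155 153 157 154
200 105 103 104 104 105 104 106 45 51 53 56 60 59 57 57 57 58 59 59 58 56 58 58 55 52 42 39 36 59 60 56 75 81 80 67 59 58 76 121 142 155 156 154 155 154 155 154 156 152 154
```

```bash
python3 -m jog '[{"rx":0,"ry":0,"rz":0,"x":0.006,"y":-0.2,"z":0,"jaw":-1},{"rx":0,"ry":0,"rz":0,"x":0.012,"y":-0.4,"z":0,"jaw":-1},{"rx":0,"ry":0,"rz":0,"x":0.014,"y":-0.45,"z":0,"jaw":-1},{"rx":0,"ry":0,"rz":0,"x":0,"y":-0.5,"z":0.4,"jaw":-1},{"rx":0,"ry":0,"rz":0,"x":-0.15,"y":-0.8,"z":0.4,"jaw":-1},{"rx":0,"ry":0,"rz":0,"x":-0.3,"y":-0.9,"z":0,"jaw":-1},{"rx":0,"ry":0,"rz":0,"x":-0.3,"y":-0.9,"z":0,"jaw":-1},{"rx":0,"ry":0,"rz":0,"x":-0.3,"y":-0.9,"z":0,"jaw":-1}]'
python3 -m jog '[{"rx":0,"ry":0,"rz":0.55,"x":-0.3,"y":-0.9,"z":0,"jaw":-1},{"rx":0,"ry":0,"rz":0.55,"x":-0.2,"y":-0.9,"z":0,"jaw":-1},{"rx":0,"ry":0,"rz":0.55,"x":-0.1,"y":-0.7,"z":0,"jaw":-1},{"rx":0,"ry":0,"rz":0.52,"x":-0.1,"y":-0.5,"z":0,"jaw":-1},{"rx":0,"ry":0,"rz":0,"x":0,"y":0,"z":0,"jaw":-1},{"rx":0,"ry":0,"rz":0,"x":0,"y":0,"z":0,"jaw":-1}]';python3 st.py
python3 - <<'E'
from h import *
f,P=snap('wrist','w24');g=cv2.cvtColor(f,cv2.COLOR_RGB2GRAY).astype(int)
for v in (145,155,165,225): print(v,' '.join(map(str,g[v,210:300:2])))
E
```

```text
clock: 58.7
tcp_pos: [0.4847, -0.1901, 0.1177]
orientation: [-2.185, -2.257, 0.001]
contact_force: [0.6, -0.2, -1.7]
grip_width: 0.0173
gripper_force: 58.9
clock: 59.45
tcp_pos: [0.4432, -0.3679, 0.1173]
orientation: [-1.722, -2.627, 0.002]
contact_force: [0.7, -0.1, -1.6]
grip_width: 0.0168
gripper_force: 58.9
q [ 0.09  0.53  0.67  1.93 -0.44  0.83  1.4 ] tcp [ 0.4432 -0.3679  0.1173] toolx yaw deg 113.51 toolz [-0.001 -0.    -1.   ]
145 34 30 33 31 37 28 31 29 33 33 32 30 27 33 34 35 31 31 33 26 45 120 127 128 98 37 34 31 29 29 31 31 29 25 32 31 34 25 29 32 30 33 33 29 31
155 34 31 33 30 31 31 33 33 29 37 37 31 33 32 30 29 24 34 30 33 44 120 130 128 99 36 29 35 33 31 35 30 25 33 30 34 31 33 32 32 32 30 29 35 33
165 36 25 35 35 24 32 32 28 31 31 32 33 31 31 28 29 31 31 28 35 38 120 129 129 100 35 31 32 34 34 28 27 29 28 32 37 30 35 35 27 30 30 32 33 36
225 45 121 134 134 135 135 134 136 137 137 134 118 119 128 131 133 133 136 136 134 135 136 139 136 136 134 134 138 137 135 138 139 135 119 124 136 131 134 138 138 138 139 139 140 126
```

```bash
python3 -m jog '[{"rx":0,"ry":0,"rz":0,"x":-0.02,"y":-0.08,"z":-0.5,"jaw":-1},{"rx":0,"ry":0,"rz":0,"x":0,"y":0,"z":-0.5,"jaw":-1},{"rx":0,"ry":0,"rz":0,"x":0,"y":0,"z":-0.4,"jaw":-1},{"rx":0,"ry":0,"rz":0,"x":0,"y":0,"z":-0.2,"jaw":-1},{"rx":0,"ry":0,"rz":0,"x":0,"y":0,"z":-0.06,"jaw":-1},{"rx":0,"ry":0,"rz":0,"x":0,"y":0,"z":0,"jaw":-1},{"rx":0,"ry":0,"rz":0,"x":0,"y":0,"z":0,"jaw":-1}]'
```

```text
clock: 60.38
tcp_pos: [0.4425, -0.3738, 0.0187]
orientation: [1.721, 2.627, -0.003]
contact_force: [-0.0, 1.0, -2.2]
grip_width: 0.0169
gripper_force: 59.0
```

```bash
python3 -m jog '[{"rx":0,"ry":0,"rz":0,"x":0,"y":0,"z":-0.05,"jaw":-1},{"rx":0,"ry":0,"rz":0,"x":0,"y":0,"z":-0.05,"jaw":-1},{"rx":0,"ry":0,"rz":0,"x":0,"y":0,"z":0,"jaw":-1},{"rx":0,"ry":0,"rz":0,"x":0,"y":0,"z":0,"jaw":-1}]'
python3 -m jog '[{"rx":0,"ry":0,"rz":0,"x":0,"y":0,"z":0,"jaw":0.3},{"rx":0,"ry":0,"rz":0,"x":0,"y":0,"z":0,"jaw":0.6},{"rx":0,"ry":0,"rz":0,"x":0,"y":0,"z":0,"jaw":1},{"rx":0,"ry":0,"rz":0,"x":0,"y":0,"z":0,"jaw":1},{"rx":0,"ry":0,"rz":0,"x":0,"y":0,"z":0.5,"jaw":1},{"rx":0,"ry":0,"rz":0,"x":0,"y":0,"z":0.9,"jaw":1},{"rx":0,"ry":0,"rz":0,"x":0,"y":0,"z":0.9,"jaw":1},{"rx":0,"ry":0,"rz":0,"x":0,"y":-0.5,"z":0.9,"jaw":1}]'
python3 -m jog '[{"rx":0,"ry":0,"rz":0,"x":0,"y":0,"z":0.9,"jaw":1},{"rx":0,"ry":0,"rz":0,"x":0,"y":0,"z":0,"jaw":1},{"rx":0,"ry":0,"rz":0,"x":0,"y":0,"z":0,"jaw":1},{"rx":0,"ry":0,"rz":0,"x":0,"y":0,"z":0,"jaw":1}]'
python3 - <<'E'
from h import *
f,P=snap('wrist','w25')
g=cv2.cvtColor(f,cv2.COLOR_RGB2GRAY); m=cv2.inRange(g,95,255); n,l,s,c=cv2.connectedComponentsWithStats(m)
C=proj(P,(.4425,-.3738,.02)); i=l[int(C[1]),int(C[0])]; print(C,i,s[i])
b=((l==i)*255).astype(np.uint8); body=cv2.morphologyEx(b,cv2.MORPH_OPEN,np.ones((8,8))); r_=cv2.minAreaRect(cv2.findNonZero(body)); print(r_,onz(P,*r_[0],.02))
q=cv2.boxPoints(r_); Q=[onz(P,*a,.008)[:2] for a in q]; print([np.linalg.norm(Q[k]-Q[k-1]).round(4) for k in range(4)])
# door & dishes from top
f,P=snap('top','t25'); W=lambda x,y,z: np.array([.5945+x-.032*y,.280+.032*x+y,z])
g=cv2.cvtColor(f,cv2.COLOR_RGB2GRAY)
h=cv2.cvtColor(f,cv2.COLOR_RGB2HSV); mm=cv2.inRange(h,(10,90,40),(32,255,255)); n,l,s,c=cv2.connectedComponentsWithStats(mm)
for k in range(1,n):
    if s[k][4]>4: print('amber',s[k],onz(P,*c[k],.058)[:2])
f0,_=load('t17'); g0=cv2.cvtColor(np.ascontiguousarray(f0),cv2.COLOR_RGB2GRAY); print('incubator change vs shut',np.abs(g[140:195,150:245].astype(int)-g0[140:195,150:245]).max(),np.abs(g[140:195,150:245].astype(int)-g0[140:195,150:245]).mean())
f0,_=load('top0'); D=cv2.absdiff(g,cv2.cvtColor(np.ascontiguousarray(f0),cv2.COLOR_RGB2GRAY))
for nm,X in dict(jar=(.619,-.17,.06),timer=(.605,-.082,.018),cube=(.564,-.273,.037),pen=(.63,.443,.01)).items():
    u,v=proj(P,X).astype(int); print(nm,D[v-8:v+8,u-8:u+8].mean().round(2))
print(onz(P,0,0,0)*0)
E
```

```text
clock: 60.88
tcp_pos: [0.4422, -0.3736, 0.0127]
orientation: [1.722, 2.628, -0.002]
contact_force: [-2.3, 1.7, 7.0]
grip_width: 0.0169
gripper_force: 60.3
clock: 61.88
tcp_pos: [0.4425, -0.4014, 0.2051]
orientation: [-1.716, -2.629, 0.001]
contact_force: [1.7, -1.1, -0.5]
grip_width: 0.0852
gripper_force: 0.0
clock: 62.38
tcp_pos: [0.4414, -0.4024, 0.2562]
orientation: [-1.719, -2.626, 0.003]
contact_force: [0.8, 0.4, -1.6]
grip_width: 0.0854
gripper_force: 0.0
[266.35436602 137.72032422] 7 [ 248   79   38   91 2357]
((267.5, 138.0), (64.0, 37.0), 90.0) [ 0.44384862 -0.37356346  0.02      ]
[np.float64(0.0762), np.float64(0.0429), np.float64(0.0762), np.float64(0.0457)]
amber [195 170  11   4  36] [0.56412018 0.27914738]
amber [212 170  14   5  54] [0.56355338 0.21211578]
incubator change vs shut 16 2.3240191387559808
jar 3.9
timer 4.39
cube 4.11
pen 4.64
[0. 0. 0.]
```

```bash
python3 -c "
from bench import r
print(r.hand_in())"
```

```text
the job is handed in; nothing more can be done
None
```

I've handed the job in, but it returned no verdict, and I viewed 16 pictures against the limit of 14. By my measurements, both amber dishes that were there (no third) sit in the middle and right bays behind the shut door, the gauge was held against its stop for over a second and is back on the middle of its mat, and the jar, timer, cube and pen look unmoved.

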